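# Set the swivel basket and sort the clock parts

### The job

Get the clock parts ready for cleaning: loosen the black clamp knob of the swivel stand by turning it sixty degrees or more, swing the basket arm round until the needle on its tail points straight at the brass blade on the dial, and turn the knob fully tight again. Only then put every spring barrel lying on the bench (round disc with a stem) in the basket on the arm and every clock bridge (flat bar with a block on it) in the wooden tray, with the arm still clamped at the blade. Don't force the arm while it is clamped, and leave the oiler stand, the loupe and the key block where they are.

Things in the scene. Friction and masses are not known exactly. Their poses are not given: they have to be found in the camera images.
- clamp (a joint): clamp knob on top of the stand's pillar, a black wing (bar) 50 x 12 mm and 36 mm high. Radians: 0 = tight (a firm stop; below 0.15 counts as tight), grows counter-clockwise seen from above, stop at 1.7; loose from 0.9. About 0.05 N m of friction; it stays where it is left
- clamp_grip (a point): point on the vertical pivot axis of both knob and arm, 90 mm above the bench, inside the wing (wing from 68 to 104 mm above the bench). Turns with the knob: its x axis runs along the wing's 50 mm length, its y axis across the 12 mm
- swing (a joint): swinging basket arm on the stand, turning about the pivot axis. Radians, grows counter-clockwise from above, range -0.15 to 2.2; stiff (about 0.45 N m of friction, a push of 5 to 6 N at the post), stays where it is left. The friction is the same with the knob tight, so take care not to swing it then
- post_top (a point): centre of the top of the arm's upright round wooden handle post: 16 mm diameter, top 103 mm above the bench, 56 mm of it standing free above the arm; 85 mm from the pivot axis, between pivot and basket. For pinching or pushing the arm round. Axes turn with the arm (y points outward along the arm)
- needle_tip (a point): tip of the brass needle on the arm's tail, opposite the basket; 70 mm from the pivot axis, 33 mm above the bench. Axes turn with the arm (y points from the pivot towards the basket)
- mark_tip (a point): inner end of the upright brass blade fixed near the rim of the dial, 4 mm thick, 18 mm long radially, reaching 36 mm above the bench: the angle mark. This point is 70 mm from the pivot axis, where the needle tip comes when needle and blade are in line. The blade is always counter-clockwise of the needle at the start, by 0.65 to 1.7 rad
- basket_in (a point): centre of the inner floor of the brass basket on the arm, 162 mm from the pivot axis, 35 mm above the bench. Inside 132 mm along its x (across the arm) by 102 mm along its y (along the arm), rim 19 mm above the floor, walls 5 mm. Axes turn with the arm
- tray: wooden tray fixed to the bench, 190 (its x) x 140 (its y) x 22 mm, walls 6 mm; origin at the centre of its underside
- tray_in (a point): centre of the wooden tray's inner floor, 6 mm above the bench; inside 178 (x) x 128 mm (y), walls rise 16 mm above the floor; axes as the tray's
- barrel1: spring barrel: brass disc 38 mm diameter, 12 mm thick, with a steel arbor 12 mm diameter standing 30 mm out of the middle of its top (42 mm high in all), 60 to 110 g. Origin at the centre of the disc's underside, z up along the arbor. May be absent (None at the start)
- barrel2: spring barrel: brass disc 38 mm diameter, 12 mm thick, with a steel arbor 12 mm diameter standing 30 mm out of the middle of its top (42 mm high in all), 60 to 110 g. Origin at the centre of the disc's underside, z up along the arbor. May be absent (None at the start)
- barrel3: spring barrel: brass disc 38 mm diameter, 12 mm thick, with a steel arbor 12 mm diameter standing 30 mm out of the middle of its top (42 mm high in all), 60 to 110 g. Origin at the centre of the disc's underside, z up along the arbor. May be absent (None at the start)
- bridge1: clock bridge: brass bar 60 x 16 x 10 mm with a block 22 (x) x 14 (y) mm standing 26 mm out of the middle of its top (36 mm high in all), 55 to 95 g. Origin at the centre of the bar's underside, x along the bar, z up. May be absent (None at the start)
- bridge2: clock bridge: brass bar 60 x 16 x 10 mm with a block 22 (x) x 14 (y) mm standing 26 mm out of the middle of its top (36 mm high in all), 55 to 95 g. Origin at the centre of the bar's underside, x along the bar, z up. May be absent (None at the start)
- bridge3: clock bridge: brass bar 60 x 16 x 10 mm with a block 22 (x) x 14 (y) mm standing 26 mm out of the middle of its top (36 mm high in all), 55 to 95 g. Origin at the centre of the bar's underside, x along the bar, z up. May be absent (None at the start)
- bridge4: clock bridge: brass bar 60 x 16 x 10 mm with a block 22 (x) x 14 (y) mm standing 26 mm out of the middle of its top (36 mm high in all), 55 to 95 g. Origin at the centre of the bar's underside, x along the bar, z up. May be absent (None at the start)
- oiler: frosted glass oiler stand, 48 mm diameter, 48 mm high, among the parts; origin under its centre; leave it alone
- loupe: black eye loupe, a cone 42 mm across and 30 mm high, among the parts; origin under its centre; leave it alone
- key_block: rosewood block 75 x 45 x 30 mm with a brass key standing in it (71 mm high), at the back; origin under its centre; leave it alone
There are look-alikes about, which are no part of the job. What is shaped like the barrel3 but purple is not meant. What is shaped like the bridge3 but grey is not meant.

How it is judged:
By the outcome, as a careful person would: the job done as asked, in the order asked, and still so for the second after the job is handed in, with the robot touching nothing.
Of barrel1, barrel2, barrel3 only 2 to 3 are there at a start; the rules pass over those that are not, and their reading is None.
Of bridge1, bridge2, bridge3, bridge4 only 3 to 4 are there at a start; the rules pass over those that are not, and their reading is None.
At some moment in a run one of barrel1, barrel2, barrel3, bridge1, bridge2, bridge3, bridge4 may be knocked a few centimetres aside while the robot is not near it.
Once in a run the grip may slacken for a moment while it holds something.
It also fails if it takes over 200 s, if anything falls off the work surface, if the arm or the gripper's body presses on something with over 40 N, if the wrist force passes 120 N, or if a joint passes its speed limit or range.

### The arm

A 6-joint arm with a two-finger parallel gripper is mounted at the origin on the work surface. World frame = base frame: x ahead of the robot, y to its left, z up, the work surface at z = 0. Lengths are in m, angles in degrees, forces in N, time in s.
With the tool pointing down it reaches from about 0.25 to 0.775 m from the base axis. Payload 8.9 kg.
Tool frame: the origin (TCP) lies where the fingers leave the gripper's body, on its centre line; the fingertips stand 73 mm ahead of it and the grasp point (between the pads) lies 54 mm ahead of it (env.tips_ahead is the distance from the TCP to the fingertips, in m); x points along the fingers, z is the direction in which the jaws open and shut, and the axes are right-handed (so a half turn about x gives the same grasp; the last joint's range is limited). The gripper opens to 85 mm and grips with 20 to 120 N. Pads are 22 mm wide; open, the fingers measure 114 mm over their backs; the gripper's body (76 mm by 85 mm) begins 54 mm behind the grasp point. The pads swing forward as they close: fully open they stand 13 mm farther back than shut.
Start: joints at [68.337, 16.656, -8.789, 64.555, 0, 82.019], TCP at [0.124, 0.51, 0.304] pointing down, gripper open.
Joint ranges: [-144.48, 144.48], [-52.06, 99.96], [-74.48, 78.29], [-112.23, 115.85], [-86.99, 84.42], [-180, 180]. Speed limits (degrees/s): [127.2, 127.2, 159.86, 180, 180, 180].

### API

Orientations are given as [roll, pitch, yaw] about the fixed x, y, z axes, in that order (R = Rz(yaw) Ry(pitch) Rx(roll)).
In Python, from cell import env, viewer, order gives the robot as it stands. The module is installed in compiled form; this text tells all that it offers.
- The arm moves only by the tool play_rows, never from a script. Its arguments are lists of equal length, an entry for each row: "offset": the shift along the tool's x, y, z as a fraction of full scale, a list of three; "delta_rot": the turn, a rotation vector about the tool's x, y, z as a fraction of full scale, a list of three; "gripper": the opening, from 0 (shut) to 1 (fully open). A call has 1 to 10 rows; each row shifts and turns the commanded pose from where the row before left it, along the tool's axes as they then stand; what a row does not reach is not made up. Full scale, the value 1, is 25 mm for a shift and 0.15 rad for a turn. A row lasts 1/10 s, in which the tool goes at most 50 mm and 8.59 degrees, less where a joint would pass 70% of its speed; a pose out of reach is approached as far as the arm can. A call with a number of a shift or a turn outside -1 to 1 is refused whole. A call with a gripper value outside its range is refused whole. The fingers move at their own pace and stop on an object; "squeeze" is the grip in N (left out, the last holds). Time passes only in rows, so rows that do not move let the fingers close. It gives the time, the measured TCP pose, the force and the opening at its end, in the units of the state.
- env.read_state(): the state, without advancing time (a new reading comes with each control period).
- viewer.read_camera(name): name is "side" or "top"; returns the picture (420x560x3 uint8, blue, green, red); there is no depth.
- viewer.calibration(name): a dict with "fx", "fy", "cx", "cy" (pixels), "k1" (the pictures are not rectified: a ray, as slopes to the right and down, at radius r is drawn at 1 + k1 r^2 times it, then the intrinsics apply), "rvec" (rotation vector, rad) and "tvec" (3), from world to camera coordinates, as OpenCV has them. Camera axes: x right, y down, z forward; pixel columns grow to the right and rows downward; lengths in m; the calibration is good to about 2 mm. A picture is of the moment at which its call begins. calibration takes no time and is no camera call.
- order.job_done(): hands the job in, once; it reports no verdict.
Trained networks look in the newest picture that a camera, given by its name, has taken for a name from the list of things; names that differ only in an ending like _2 or _b are one class to them, and where a whole thing is asked for, a point or a joint stands for the part that bears it (a point fixed in the world has none). Each returns a list of dicts, best first, with "conf" (0 to 1); they miss things now and then, are a little off and sometimes report something else, mostly with a low value. They report only what shows in the picture. A call takes as long as a camera call. They do not tell look-alikes from the thing itself.
- viewer.masks_of(target, camera): "region" (420x560 bool, what is visible of it) and "uv" ([column, row] in pixels, amid what is visible of it).
The state is a dict: "clock": time; "joint_pos": joint angles; "joint_velocities": joint speeds; "effort": joint torques, N m; "position": TCP position; "eef_rot": TCP orientation; "force": force on the tool from outside, world axes, zero at the start; "moment": the same for the moment, N m; "width": opening from 0.0 (shut) to 1.0 (fully open).
Only numpy, scipy, OpenCV 4.12 (cv2) and the standard library are available. Lean on these libraries where they do the work, as an engineer would, in place of code of your own. Each camera call takes 0.05 s, during which the arm holds its last target. There are 200 camera calls.

## Working session

There is one attempt and no reset: what is moved stays moved. The work goes in short steps, Python scripts to look and compute and a tool call to move; the robot and the scene stay as the last step left them, time stands still between calls to the robot, and variables do not carry over. Pictures are saved under pics/ and viewed, about 12 in all and at most 16, crops included, and the job is handed in when it is done.

Besides the shell and the picture viewer there is one more tool, called after "Emit:" as name(argument=value, ...), one argument or row to a line, values as JSON. play_rows: Moves the arm, as the interface text tells. Its arguments: {"type":"object","properties":{"offset":{"type":"array","items":{"type":"array","items":{"type":"number"}}},"delta_rot":{"type":"array","items":{"type":"array","items":{"type":"number"}}},"gripper":{"type":"array","items":{"type":"number"}},"squeeze":{"type":"number"}},"required":["offset","delta_rot","gripper"]}

```bash
mkdir -p pics; cat > h.py <<'E'
import numpy as np, cv2
from cell import env, viewer, order
from scipy.spatial.transform import Rotation as R
def cal(n):
    c=viewer.calibration(n); return c, R.from_rotvec(np.ravel(c["rvec"])).as_matrix(), np.ravel(c["tvec"])
def pix(n,uv,z):
    """pixel -> world at height z"""
    c,Rm,t=cal(n); uv=np.atleast_2d(uv).astype(float)
    d=np.stack([(uv[:,0]-c["cx"])/c["fx"],(uv[:,1]-c["cy"])/c["fy"]],1); u=d.copy()
    for _ in range(20): u=d/(1+c["k1"]*(u**2).sum(1,keepdims=True))
    r=np.c_[u,np.ones(len(u))]@Rm; o=-Rm.T@t
    return o+r*((z-o[2])/r[:,2])[:,None]
def proj(n,p):
    c,Rm,t=cal(n); q=np.atleast_2d(p)@Rm.T+t; s=q[:,:2]/q[:,2:]
    s=s*(1+c["k1"]*(s**2).sum(1,keepdims=True)); return s*[c["fx"],c["fy"]]+[c["cx"],c["cy"]]
def st():
    s=env.read_state(); print({k:np.round(s[k],3).tolist() for k in("clock","joint_pos","position","eef_rot","force","width")}); return s
E
python3 - <<'E'
from h import *
st()
for n in("top","side"):
    im=viewer.read_camera(n); cv2.imwrite(f"pics/{n}0.png",im); c,Rm,t=cal(n); print(n,-Rm.T@t,Rm[2],c["fx"],c["k1"])
E
```

```text
{'clock': 0.0, 'joint_pos': [68.336, 16.688, -8.832, 64.555, 0.001, 82.02], 'position': [0.124, 0.51, 0.303], 'eef_rot': [171.407, 89.925, -112.276], 'force': [0.253, -0.62, -0.825], 'width': 1.0}
top [0.35322384 0.00869275 1.35564247] [ 0.18348914 -0.01832459 -0.98285093] 473.806839692489 -0.014424732918980897
side [ 0.1945705 -0.7521641  0.9425607] [ 0.34679412  0.62263164 -0.70147251] 451.49661726951035 -0.09567308147448086
```

```bash
python3 - <<'E'
import cv2
for n in("top","side"):
    cv2.imwrite(f"pics/{n}0b.png",cv2.resize(cv2.imread(f"pics/{n}0.png"),(800,600),interpolation=cv2.INTER_CUBIC))
E
```

```text
(no output)
```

View pics/top0b.png

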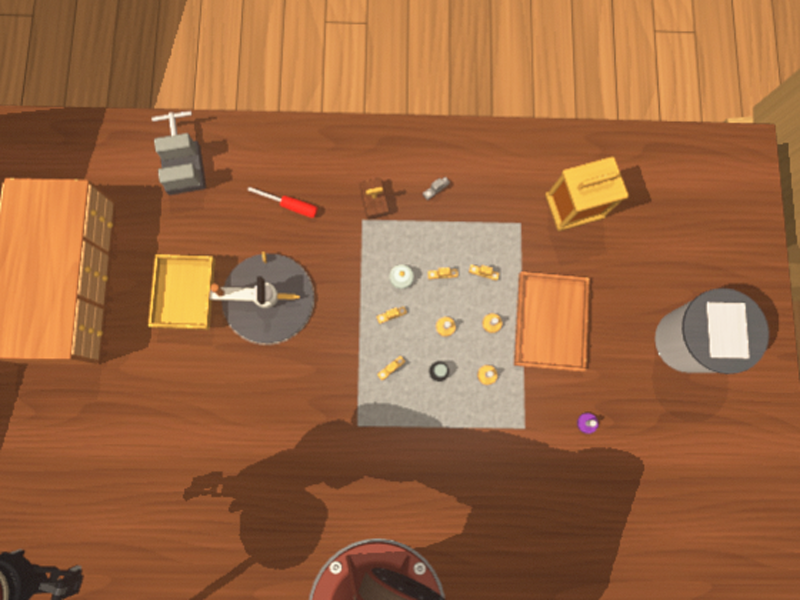

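View pics/side0b.png

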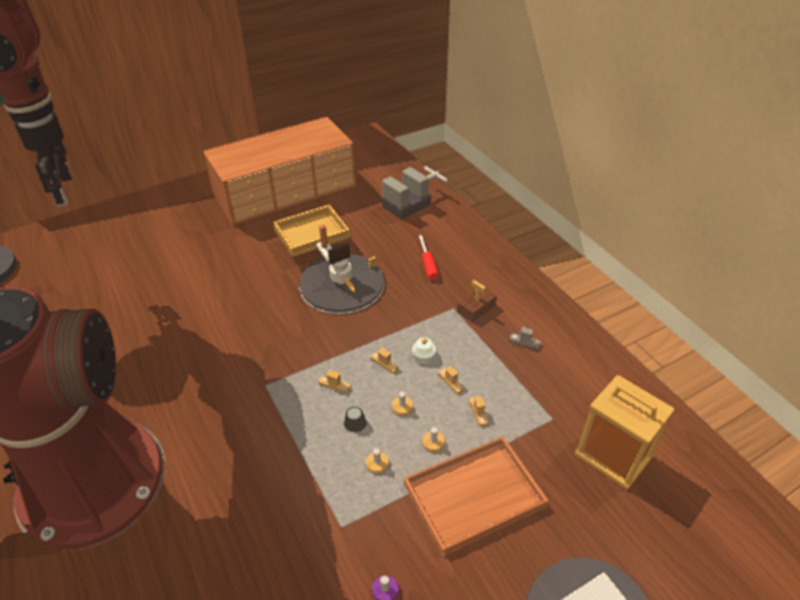

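The top view shows the stand with its pivot near (265,293). The needle points right and the blade is at (264,257). There are 3 barrels, 4 bridges, and the tray on the right. The side view agrees. Next I'll get masks and zoom in on the stand.

```bash
python3 - <<'E'
from h import *
import pickle
D={}
for n in("top","side"):
    for t in("barrel1","bridge1","clamp","swing","mark_tip","tray","basket_in","post_top"):
        try: r=viewer.masks_of(t,n)
        except Exception as e: print(t,e); continue
        D[n,t]=r
        print(n,t,[(round(float(q["conf"]),2),np.round(q["uv"]).astype(int).tolist(),int(q["region"].sum())) for q in r])
pickle.dump(D,open("D.pkl","wb"))
a=cv2.imread("pics/top0.png")[165:250,100:230]; b=cv2.imread("pics/side0.png")[145:225,185:280]
cv2.imwrite("pics/z.png",np.hstack([cv2.resize(a,(459,300),interpolation=3),cv2.resize(b,(341,300),interpolation=3)]))
E
```

```text
top barrel1 [(0.73, [411, 295], 159), (0.71, [311, 229], 101), (0.7, [341, 264], 150), (0.43, [130, 208], 2599)]
top bridge1 [(0.69, [312, 191], 98), (0.43, [341, 190], 151), (0.41, [306, 133], 120)]
top clamp [(0.57, [185, 203], 181)]
top swing [(0.78, [128, 205], 2425)]
top mark_tip [(0.23, [340, 261], 159)]
top tray [(0.8, [388, 224], 3212)]
top basket_in [(0.77, [131, 203], 2613), (0.54, [187, 202], 145), (0.5, [311, 261], 126)]
top post_top [(0.97, [130, 206], 2534)]
side barrel1 [(0.84, [269, 414], 272), (0.6, [283, 283], 197), (0.57, [305, 303], 168), (0.52, [262, 321], 209)]
side bridge1 [(0.6, [334, 286], 169), (0.53, [270, 252], 150), (0.53, [366, 237], 174), (0.46, [316, 265], 176)]
side clamp [(0.53, [238, 180], 235)]
side swing [(0.73, [222, 162], 1469)]
side mark_tip [(0.63, [299, 245], 268)]
side tray [(0.87, [331, 344], 4959)]
side basket_in [(0.88, [220, 159], 1353), (0.55, [332, 209], 481)]
side post_top [(0.63, [222, 164], 1510), (0.57, [281, 285], 163)]
```

View pics/z.png

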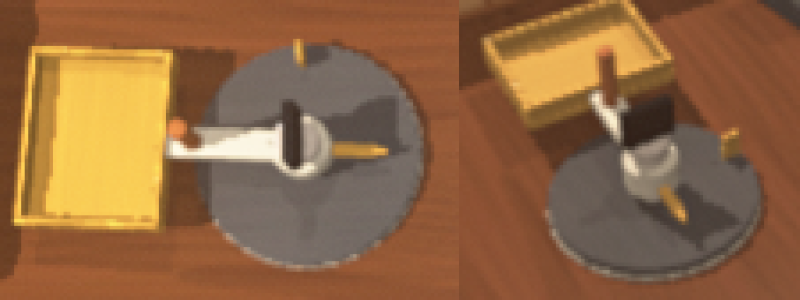

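The zoomed crop shows the needle pointing to -y, the blade at about +x and the wing roughly along x. Next I'll fit the stand geometry and the parts.

```bash
cat > fit.py <<'E'
from h import *
from scipy.optimize import least_squares, minimize
def boxp(a,b,z0,z1): return np.array([[x,y,z] for x in(-a/2,a/2) for y in(-b/2,b/2) for z in(z0,z1)])
def cylp(r,z0,z1): return np.array([[r*np.cos(t),r*np.sin(t),z] for t in np.arange(0,6.28,.26) for z in(z0,z1)])
BR=[boxp(.06,.016,0,.010),boxp(.022,.014,.010,.036)]; BA=[cylp(.019,0,.012)]; WING=[boxp(.05,.012,.068,.104)]
def xf(P,x,y,a): c,s=np.cos(a),np.sin(a); return P@np.array([[c,s,0],[-s,c,0],[0,0,1]])+[x,y,0]
S=4
def render(n,parts,p,box):
    m=np.zeros(((box[3]-box[1])*S,(box[2]-box[0])*S),np.uint8)
    for P in parts:
        uv=(proj(n,xf(P,*p))-box[:2]+.5)*S
        cv2.fillConvexPoly(m,cv2.convexHull(np.round(uv).astype(np.int32)),1)
    return m
def fit(parts,p0,masks,yaw=True,fixxy=False):
    """masks: {cam: bool mask}; minimise mismatch"""
    D={}
    for n,m in masks.items():
        u=proj(n,[p0[0],p0[1],.03])[0].astype(int); b=[max(u[0]-30,0),max(u[1]-30,0),u[0]+30,u[1]+30]
        q=cv2.resize(m[b[1]:b[3],b[0]:b[2]].astype(np.float32),None,fx=S,fy=S); D[n]=(b,cv2.GaussianBlur(q,(0,0),3))
    def cost(q):
        p=[p0[0],p0[1],q[0]] if fixxy else ([q[0],q[1],q[2]] if yaw else [q[0],q[1],0])
        e=0
        for n,(b,m) in D.items():
            r=cv2.GaussianBlur(render(n,parts,p,b)[:m.shape[0],:m.shape[1]].astype(np.float32),(0,0),3); e+=((r-m)**2).sum()/m.sum()
        return e
    best=None
    for a in (np.arange(0,3.14,.4) if yaw else [0]):
        x0=[a] if fixxy else ([p0[0],p0[1],a] if yaw else [p0[0],p0[1]])
        k=len(x0); sim=np.array([x0]+[np.array(x0)+np.eye(k)[i]*(.25 if (yaw and i==k-1) else .008) for i in range(k)])
        r=minimize(cost,x0,method="Nelder-Mead",options=dict(initial_simplex=sim,maxiter=150,xatol=2e-4,fatol=1e-4))
        if best is None or r.fun<best.fun: best=r
    return best.x,best.fun
E
cat > m1.py <<'E'
from fit import *
import pickle
D=pickle.load(open("D.pkl","rb"))
T=lambda l:np.array(l)/3.53+[100,165]-.36
Sd=lambda l:(np.array(l)-[459,0])/[3.59,3.75]+[185,145]-.36
tc=T([(33,47),(177,52),(160,229),(14,226)]); sc=Sd([(484,40),(674,65),(523,100)])
def model(p,th,dz=0):pass
# local arm frame: y outward to basket
C=np.array([[.071,.162+.056],[.071,.162-.056],[-.071,.162-.056],[-.071,.162+.056]])
def arm(p,l,z): c,s=np.cos(p[2]),np.sin(p[2]); l=np.atleast_2d(l); return np.c_[p[0]+c*l[:,0]-s*l[:,1],p[1]+s*l[:,0]+c*l[:,1],np.full(len(l),z)]
def res(p):
    r=[proj("top",arm(p,C,.054))-tc, proj("top",arm(p,[0,-.07],.033))-T([(388,151)]),proj("side",arm(p,[0,-.07],.033))-Sd([(686,222)])]
    pb=[p[0],p[1],p[3]]
    r+=[proj("top",arm(pb,[[0,-.07],[0,-.088]],.036))-T([(301,65),(297,40)]),proj("side",arm(pb,[[0,-.07],[0,-.088]],.036))-Sd([(722,133),(741,128)])]
    r.append(proj("side",arm(p,[C[3],C[1],C[2]],.054))-sc)
    return np.concatenate(r).ravel()
f=least_squares(res,[.5,.2,0,1.5],loss="soft_l1"); p=f.x
print("pivot,theta,mark",p, "swing needed",p[3]-p[2]); print(np.round(res(p),1))
w=fit(WING,p[:2],{n:D[n,"clamp"][0]["region"] for n in("top","side")},fixxy=True); print("wing fixed",w)
w=fit(WING,p[:2],{n:D[n,"clamp"][0]["region"] for n in("top","side")}); print("wing",w)
print("post",arm(p,[0,.085],.103))
M={}
for n in("top","side"):
    h=cv2.cvtColor(cv2.imread(f"pics/{n}0.png"),cv2.COLOR_BGR2HSV); M[n]=((h[...,1]>95)&(h[...,2]>70)&(h[...,0]>8)&(h[...,0]<35))
for nm,l in (("barrel",[(446,327),(493,324),(487,376)]),("bridge",[(443,272),(485,270),(391,315),(392,368)])):
    for u in l:
        q=pix("top",[np.array(u)*.7],.012)[0]; mk={}
        for n in M:
            k,L=cv2.connectedComponents(M[n].astype(np.uint8)); uv=proj(n,[q[0],q[1],.008])[0]
            yy,xx=np.nonzero(L); d=np.hypot(xx-uv[0],yy-uv[1]); i=d.argmin(); m=L==L[yy[i],xx[i]]
            if nm=="barrel":
                h=cv2.convexHull(np.argwhere(m)[:,::-1].astype(np.int32)); z=np.zeros(m.shape,np.uint8); cv2.fillConvexPoly(z,h,1); m=z>0
            mk[n]=m
        x,c=fit(BA if nm=="barrel" else BR,q[:2],mk,yaw=nm=="bridge"); print(nm,u,np.round(q[:2],3),np.round(x,4),round(c,3),[int(m.sum()) for m in mk.values()])
t=D["top","tray"][0]["region"]; b=cv2.minAreaRect(np.argwhere(t)[:,::-1].astype(np.float32)); print("tray",pix("top",cv2.boxPoints(b),.022).round(3).tolist(),pix("top",[b[0]],.015))
E
python3 m1.py
```

```text
pivot,theta,mark [ 0.59067169  0.23079075 -0.0148934   1.67346746] swing needed 1.6883608572216788
[-0.4 -0.4 -1.3 -0.4 -0.5 -0.4  0.1 -1.   1.  -0.1  0.1  1.4 -0.6 -0.9
  0.2  0.1 -0.7  2.3 -1.2  1.5 -0.9  0.9 -0.6 -0.8  0.7  3.4]
wing fixed (array([3.24833984]), np.float64(0.35614585876464844))
wing (array([0.5911097 , 0.23027605, 3.24626414]), np.float64(0.3506237268447876))
post [[0.59193758 0.31578132 0.103     ]]
barrel (446, 327) [ 0.536 -0.129] [ 0.5403 -0.1262] 0.073 [161, 170]
barrel (493, 324) [ 0.544 -0.224] [ 0.5491 -0.2205] 0.06 [158, 201]
barrel (487, 376) [ 0.44  -0.211] [ 0.4447 -0.2093] 0.071 [172, 209]Traceback (most recent call last):
  File "m1.py", line 34, in <module>
    x,c=fit(BA if nm=="barrel" else BR,q[:2],mk,yaw=nm=="bridge"); print(nm,u,np.round(q[:2],3),np.round(x,4),round(c,3),[int(m.sum()) for m in mk.values()])
        ~~~^^^^^^^^^^^^^^^^^^^^^^^^^^^^^^^^^^^^^^^^^^^^^^^^^^^^^^
  File "fit.py", line 30, in fit
    r=minimize(cost,x0,method="Nelder-Mead",options=dict(initial_simplex=sim,maxiter=150,xatol=2e-4,fatol=1e-4))
    res = _minimize_neldermead(fun, x0, args, callback, bounds=bounds,
                               **options)
    fxr = func(xr)
    fx = function(np.copy(x), *(wrapper_args + args))
  File "fit.py", line 24, in cost
    r=cv2.GaussianBlur(render(n,parts,p,b)[:m.shape[0],:m.shape[1]].astype(np.float32),(0,0),3); e+=((r-m)**2).sum()/m.sum()
                       ~~~~~~^^^^^^^^^^^^^
  File "fit.py", line 11, in render
    uv=(proj(n,xf(P,*p))-box[:2]+.5)*S
        ~~~~^^^^^^^^^^^^
  File "h.py", line 14, in proj
    c,Rm,t=cal(n); q=np.atleast_2d(p)@Rm.T+t; s=q[:,:2]/q[:,2:]
           ~~~^^^
  File "h.py", line 5, in cal
    c=viewer.calibration(n); return c, R.from_rotvec(np.ravel(c["rvec"])).as_matrix(), np.ravel(c["tvec"])
ValueError: time passes only in moves, steps and waits
```

```bash
sed -i 's/^def cal/import functools\n@functools.lru_cache\ndef cal/' h.py; python3 m1.py; python3 - <<'E'
from h import *
s=st(); print(R.from_euler("xyz",s["eef_rot"],degrees=True).as_matrix().round(3))
E
```

```text
pivot,theta,mark [ 0.59067169  0.23079075 -0.0148934   1.67346746] swing needed 1.6883608572216788
[-0.4 -0.4 -1.3 -0.4 -0.5 -0.4  0.1 -1.   1.  -0.1  0.1  1.4 -0.6 -0.9
  0.2  0.1 -0.7  2.3 -1.2  1.5 -0.9  0.9 -0.6 -0.8  0.7  3.4]
wing fixed (array([3.24833984]), np.float64(0.35614585876464844))
wing (array([0.5911097 , 0.23027605, 3.24626414]), np.float64(0.3506237268447876))
post [[0.59193758 0.31578132 0.103     ]]
barrel (446, 327) [ 0.536 -0.129] [ 0.5403 -0.1262] 0.073 [161, 170]
barrel (493, 324) [ 0.544 -0.224] [ 0.5491 -0.2205] 0.06 [158, 201]
barrel (487, 376) [ 0.44  -0.211] [ 0.4447 -0.2093] 0.071 [172, 209]
bridge (443, 272) [ 0.649 -0.123] [ 0.6492 -0.12    1.6594] 0.115 [136, 170]
bridge (485, 270) [ 0.655 -0.209] [ 0.6537 -0.2039  1.3156] 0.105 [136, 172]
bridge (391, 315) [ 0.558 -0.019] [ 0.5619 -0.0166  1.9273] 0.16 [118, 165]
bridge (392, 368) [ 0.452 -0.023] [ 0.4551 -0.0185  2.2582] 0.124 [127, 194]
tray [[0.459, -0.26, 0.022], [0.652, -0.273, 0.022], [0.648, -0.419, 0.022], [0.454, -0.402, 0.022]] [[ 0.55322585 -0.34022016  0.015     ]]
{'clock': 0.9, 'joint_pos': [68.336, 16.653, -8.79, 64.555, -0.002, 82.02], 'position': [0.124, 0.51, 0.304], 'eef_rot': [-40.108, 89.997, 36.209], 'force': [-0.089, 0.814, -0.023], 'width': 1.002}
[[ 0.    -0.972  0.237]
 [ 0.     0.237  0.972]
 [-1.    -0.     0.   ]]
```

```bash
cat > plan.py <<'E'
from h import *
def plan(wps,step=1.0):
    """wps: (x,y,z,jaw_yaw_deg) TCP; prints rows: turn about tool x, then shift, from the measured pose"""
    s=env.read_state(); M=R.from_euler("xyz",s["eef_rot"],degrees=True).as_matrix(); p=np.array(s["position"]); y=np.degrees(np.arctan2(M[1,2],M[0,2]))
    print("t",round(s["clock"],1),"tcp",p.round(4),"yaw",round(y,2),"tilt",M[:,0].round(3),"F",np.round(s["force"],1),"w",round(s["width"],3),"j6",round(s["joint_pos"][5]))
    for w in wps:
        d=0 if w[3] is None else (w[3]-y+90)%180-90
        if len(w)>4: d=w[3]-y
        if abs(d)>.2: n=int(np.ceil(np.radians(abs(d))/.15/step)); print(f"  turn {d:.1f}: {n} x rot [{-np.radians(d)/.15/n:.3f},0,0]")
        y+=d; a=np.radians(y); z=np.array([np.cos(a),np.sin(a),0]); yy=np.cross(z,[0,0,-1]); q=np.array(w[:3])
        l=np.array([-(q-p)[2],(q-p)@yy,(q-p)@z])/.025; n=max(1,int(np.ceil(abs(l).max()/step))); print(f"  shift to {np.round(q,3)}: {n} x",(l/n).round(3).tolist()); p=q
E
python3 - <<'E'
from plan import *
plan([(.591,.231,.30,96.1),(.591,.231,.17,None),(.591,.231,.146,None)])
E
```

```text
t 0.9 tcp [0.1242 0.5101 0.3039] yaw 76.32 tilt [ 0.  0. -1.] F [-0.1  0.8 -0. ] w 1.002 j6 82
  turn 19.8: 3 x rot [-0.767,0,0]
  shift to [0.591 0.231 0.3  ]: 18 x [0.009, -0.966, -0.727]
  shift to [0.591 0.231 0.17 ]: 6 x [0.867, 0.0, 0.0]
  shift to [0.591 0.231 0.146]: 1 x [0.96, 0.0, 0.0]
```

Emit:
play_rows(
  offset=[
    [0,0,0],
    [0,0,0],
    [0,0,0],
    [0.009,-0.966,-0.727],
    [0.009,-0.966,-0.727],
    [0.009,-0.966,-0.727],
    [0.009,-0.966,-0.727],
    [0.009,-0.966,-0.727],
    [0.009,-0.966,-0.727],
    [0.009,-0.966,-0.727],
  ],
  delta_rot=[
    [-0.767,0,0],
    [-0.767,0,0],
    [-0.767,0,0],
    [0,0,0],
    [0,0,0],
    [0,0,0],
    [0,0,0],
    [0,0,0],
    [0,0,0],
    [0,0,0],
  ],
  gripper=[0.6,0.6,0.6,0.6,0.6,0.6,0.6,0.6,0.6,0.6],
  squeeze=40,
)

```text
clock: 1.9
position: [0.3068, 0.4008, 0.3024]
eef_rot: [-45.9, 90.0, 50.2]
force: [-0.1, 0.5, 0.5]
width: 0.603
```

Emit:
play_rows(
  offset=[
    [0.009,-0.966,-0.727],
    [0.009,-0.966,-0.727],
    [0.009,-0.966,-0.727],
    [0.009,-0.966,-0.727],
    [0.009,-0.966,-0.727],
    [0.009,-0.966,-0.727],
    [0.009,-0.966,-0.727],
    [0.009,-0.966,-0.727],
    [0.009,-0.966,-0.727],
    [0.009,-0.966,-0.727],
  ],
  delta_rot=[
    [0,0,0],
    [0,0,0],
    [0,0,0],
    [0,0,0],
    [0,0,0],
    [0,0,0],
    [0,0,0],
    [0,0,0],
    [0,0,0],
    [0,0,0],
  ],
  gripper=[0.6,0.6,0.6,0.6,0.6,0.6,0.6,0.6,0.6,0.6],
)

```text
clock: 2.9
position: [0.5662, 0.2457, 0.3]
eef_rot: [-27.4, 90.0, 68.7]
force: [0.8, 1.2, -0.1]
width: 0.6
```

Emit:
play_rows(
  offset=[
    [0.009,-0.966,-0.727],
    [0,0,0],
    [0,0,0],
  ],
  delta_rot=[
    [0,0,0],
    [0,0,0],
    [0,0,0],
  ],
  gripper=[0.6,0.6,0.6],
)

```text
clock: 3.2
position: [0.5912, 0.2306, 0.2994]
eef_rot: [84.2, 89.9, -179.8]
force: [-0.5, -0.3, -0.2]
width: 0.599
```

```bash
python3 - <<'E'
from plan import *
plan([(.591,.231,.17,96.1),(.591,.231,.146,None)])
ims=[]
for n in("top","side"):
    im=viewer.read_camera(n); u=proj(n,[.591,.231,.1])[0].astype(int); ims.append(cv2.resize(im[u[1]-45:u[1]+45,u[0]-60:u[0]+60],(400,300),interpolation=3))
cv2.imwrite("pics/k1.png",np.hstack(ims))
E
```

```text
t 3.2 tcp [0.5912 0.2306 0.2994] yaw 96.03 tilt [-0.001 -0.    -1.   ] F [-0.5 -0.3 -0.2] w 0.599 j6 9
  shift to [0.591 0.231 0.17 ]: 6 x [0.862, 0.001, 0.003]
  shift to [0.591 0.231 0.146]: 1 x [0.96, 0.0, 0.0]
```

View pics/k1.png

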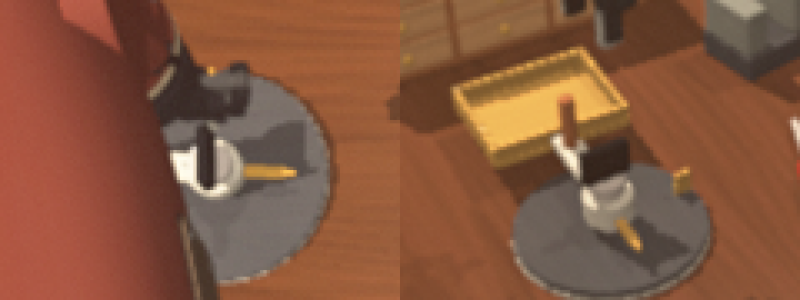

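The gripper is above the stand, clear of the post, and the wing is as expected. Next: descend and close.

Emit:
play_rows(
  offset=[
    [0.862,0,0],
    [0.862,0,0],
    [0.862,0,0],
    [0.862,0,0],
    [0.862,0,0],
    [0.862,0,0],
    [0.5,0,0],
    [0.5,0,0],
    [0,0,0],
  ],
  delta_rot=[
    [0,0,0],
    [0,0,0],
    [0,0,0],
    [0,0,0],
    [0,0,0],
    [0,0,0],
    [0,0,0],
    [0,0,0],
    [0,0,0],
  ],
  gripper=[0.6,0.6,0.6,0.6,0.6,0.6,0.6,0.6,0.6],
)

```text
clock: 4.2
position: [0.5902, 0.2311, 0.1444]
eef_rot: [97.4, 89.9, -166.4]
force: [-0.4, 0.1, -0.9]
width: 0.599
```

Emit:
play_rows(
  offset=[
    [0,0,0],
    [0,0,0],
    [0,0,0],
    [0,0,0],
    [0,0,0],
    [0,0,0],
    [0,0,0],
    [0,0,0],
  ],
  delta_rot=[
    [0,0,0],
    [0,0,0],
    [0,0,0],
    [0,0,0],
    [0,0,0],
    [0,0,0],
    [0,0,0],
    [0,0,0],
  ],
  gripper=[0.4,0.3,0.2,0,0,0,0,0],
  squeeze=25,
)

```text
clock: 5.0
position: [0.5913, 0.232, 0.1465]
eef_rot: [-29.3, 89.9, 66.8]
force: [-3.1, 5.3, 4.2]
width: 0.135
```

```bash
python3 - <<'E'
from h import *
s=st(); print(s["moment"])
E
```

```text
{'clock': 5.0, 'joint_pos': [14.79, 35.188, -4.003, 50.723, 0.111, 8.654], 'position': [0.591, 0.232, 0.147], 'eef_rot': [-29.337, 89.859, 66.8], 'force': [-3.09, 5.318, 4.178], 'width': 0.135}
[ 0.8610682   0.31777375 -0.07503195]
```

Emit:
play_rows(
  offset=[
    [0,0,0],
    [0,0,0],
    [0,0,0],
    [0,0,0],
    [0,0,0],
    [0,0,0],
    [0,0,0],
    [0,0,0],
    [0,0,0],
    [0,0,0],
  ],
  delta_rot=[
    [-0.65,0,0],
    [-0.65,0,0],
    [-0.65,0,0],
    [-0.65,0,0],
    [-0.65,0,0],
    [-0.65,0,0],
    [-0.65,0,0],
    [-0.65,0,0],
    [-0.65,0,0],
    [-0.65,0,0],
  ],
  gripper=[0,0,0,0,0,0,0,0,0,0],
)

```text
clock: 6.0
position: [0.5909, 0.2326, 0.1465]
eef_rot: [-66.4, 89.8, 85.8]
force: [-4.0, 8.2, 3.6]
width: 0.134
```

Emit:
play_rows(
  offset=[
    [0,0,0],
    [0,0,0],
    [0,0,0],
    [0,0,0],
  ],
  delta_rot=[
    [-0.65,0,0],
    [-0.65,0,0],
    [-0.65,0,0],
    [0,0,0],
  ],
  gripper=[0,0,0,0],
)

```text
clock: 6.4
position: [0.5907, 0.2327, 0.1465]
eef_rot: [-76.3, 89.8, 92.7]
force: [-3.6, 8.6, 4.4]
width: 0.135
```

```bash
python3 - <<'E'
from plan import *
plan([]);print(env.read_state()["moment"])
E
```

```text
t 6.4 tcp [0.5907 0.2327 0.1465] yaw 168.99 tilt [-0.     0.004 -1.   ] F [-3.6  8.6  4.4] w 0.135 j6 -64
[1.5743591  0.802407   0.10980746]
```

Emit:
play_rows(
  offset=[
    [0,0,0],
    [0,0,0],
    [0,0,0],
    [-0.8,0,0],
    [-0.8,0,0],
    [-0.8,0,0],
    [-0.8,0,0],
    [0,0,0],
  ],
  delta_rot=[
    [0,0,0],
    [0,0,0],
    [0,0,0],
    [0,0,0],
    [0,0,0],
    [0,0,0],
    [0,0,0],
    [0,0,0],
  ],
  gripper=[0.6,0.6,0.6,0.6,0.6,0.6,0.6,0.6],
)

```text
clock: 7.2
position: [0.5926, 0.2311, 0.2284]
eef_rot: [-156.7, 89.7, 12.0]
force: [-0.3, -0.4, -0.2]
width: 0.598
```

```bash
python3 - <<'E'
from plan import *
plan([(.592,.317,.226,-0.9,1),(.592,.317,.139,None)])
ims=[]
for n in("side",):
    im=viewer.read_camera(n); u=proj(n,[.591,.231,.1])[0].astype(int); ims.append(cv2.resize(im[u[1]-45:u[1]+45,u[0]-60:u[0]+60],(800,600),interpolation=3))
cv2.imwrite("pics/k2.png",np.hstack(ims))
E
```

```text
t 7.2 tcp [0.5926 0.2311 0.2284] yaw 168.69 tilt [ 0.005  0.001 -1.   ] F [-0.3 -0.4 -0.2] w 0.598 j6 -64
  turn -169.6: 20 x rot [0.987,0,0]
  shift to [0.592 0.317 0.226]: 4 x [0.024, 0.859, -0.02]
  shift to [0.592 0.317 0.139]: 4 x [0.87, 0.0, 0.0]
```

View pics/k2.png

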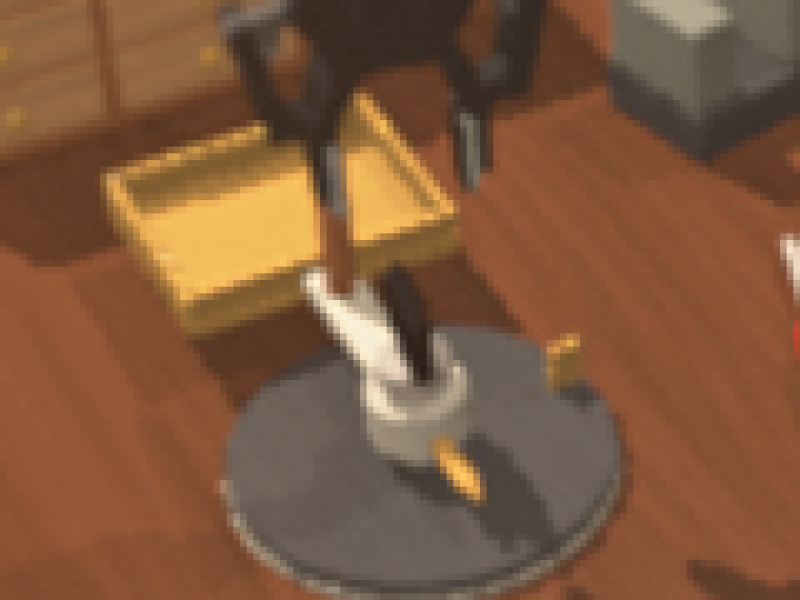

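The knob has turned about 73° and the arm hasn't moved. Next is the post.

Emit:
play_rows(
  offset=[
    [0,0,0],
    [0,0,0],
    [0,0,0],
    [0,0,0],
    [0,0,0],
    [0,0,0],
    [0,0,0],
    [0,0,0],
    [0,0,0],
    [0,0,0],
  ],
  delta_rot=[
    [0.987,0,0],
    [0.987,0,0],
    [0.987,0,0],
    [0.987,0,0],
    [0.987,0,0],
    [0.987,0,0],
    [0.987,0,0],
    [0.987,0,0],
    [0.987,0,0],
    [0.987,0,0],
  ],
  gripper=[0.6,0.6,0.6,0.6,0.6,0.6,0.6,0.6,0.6,0.6],
)

```text
clock: 8.25
position: [0.5906, 0.2307, 0.2241]
eef_rot: [114.5, 89.9, -162.0]
force: [-0.1, -0.1, -0.9]
width: 0.6
```

Emit:
play_rows(
  offset=[
    [0,0,0],
    [0,0,0],
    [0,0,0],
    [0,0,0],
    [0,0,0],
    [0,0,0],
    [0,0,0],
    [0,0,0],
    [0,0,0],
    [0,0,0],
  ],
  delta_rot=[
    [0.987,0,0],
    [0.987,0,0],
    [0.987,0,0],
    [0.987,0,0],
    [0.987,0,0],
    [0.987,0,0],
    [0.987,0,0],
    [0.987,0,0],
    [0.987,0,0],
    [0.987,0,0],
  ],
  gripper=[0.6,0.6,0.6,0.6,0.6,0.6,0.6,0.6,0.6,0.6],
)

```text
clock: 9.25
position: [0.5907, 0.2306, 0.2241]
eef_rot: [-158.9, 89.9, -160.2]
force: [-0.4, 0.2, 0.0]
width: 0.603
```

Emit:
play_rows(
  offset=[
    [0.024,0.87,-0.02],
    [0.024,0.87,-0.02],
    [0.024,0.87,-0.02],
    [0.024,0.87,-0.02],
    [0,0,0],
  ],
  delta_rot=[
    [0,0,0],
    [0,0,0],
    [0,0,0],
    [0,0,0],
    [0,0,0],
  ],
  gripper=[0.6,0.6,0.6,0.6,0.6],
)

```text
clock: 9.75
position: [0.5898, 0.32, 0.2215]
eef_rot: [-177.6, 89.9, -178.4]
force: [-0.0, -1.2, -0.4]
width: 0.602
```

```bash
python3 - <<'E'
from plan import *
plan([(.592,.317,.139,-0.9,1)])
im=viewer.read_camera("side"); u=proj("side",[.591,.281,.1])[0].astype(int); cv2.imwrite("pics/k3.png",cv2.resize(im[u[1]-45:u[1]+45,u[0]-60:u[0]+60],(800,600),interpolation=3))
E
```

```text
t 9.8 tcp [0.5898 0.32   0.2215] yaw -0.81 tilt [-0.002 -0.    -1.   ] F [-0.  -1.2 -0.4] w 0.602 j6 113
  shift to [0.592 0.317 0.139]: 4 x [0.825, -0.029, 0.023]
```

View pics/k3.png

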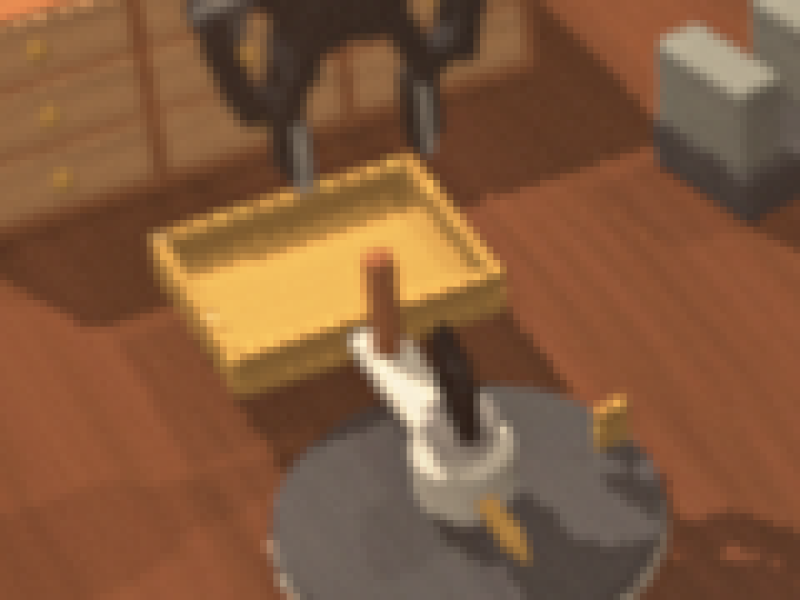

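Emit:
play_rows(
  offset=[
    [0.825,-0.029,0.023],
    [0.825,-0.029,0.023],
    [0.825,-0.029,0.023],
    [0.825,-0.029,0.023],
    [0,0,0],
  ],
  delta_rot=[
    [0,0,0],
    [0,0,0],
    [0,0,0],
    [0,0,0],
    [0,0,0],
  ],
  gripper=[0.6,0.6,0.6,0.6,0.6],
)

```text
clock: 10.3
position: [0.5911, 0.3131, 0.1372]
eef_rot: [-153.7, 89.7, -154.7]
force: [-0.4, -0.5, -0.5]
width: 0.598
```

Emit:
play_rows(
  offset=[
    [0,0,0],
    [0,0,0],
    [0,0,0],
    [0,0,0],
    [0,0,0],
    [0,0,0],
    [0,0,0],
    [0,0,0],
  ],
  delta_rot=[
    [0,0,0],
    [0,0,0],
    [0,0,0],
    [0,0,0],
    [0,0,0],
    [0,0,0],
    [0,0,0],
    [0,0,0],
  ],
  gripper=[0.45,0.35,0.25,0,0,0,0,0],
  squeeze=25,
)

```text
clock: 11.1
position: [0.5931, 0.3152, 0.1418]
eef_rot: [22.2, 89.9, 21.3]
force: [-1.9, -0.7, 7.2]
width: 0.177
```

```bash
python3 - <<'E'
from plan import *
plan([])
def arc(th0,th1,n,P=(.591,.232),r=.085):
    # per-row shift in tool axes, tool turning with arm: constant chord
    d=(th1-th0)/n; print("n",n,"rot",-d/.15)
    for fr in (0,):
        c=2*r*np.sin(d/2)/.025
        # motion dir: tangential (-arm x) rotated d/2 ; tool z=arm x
        print("shift with axes before the turn: y %.3f z %.3f ; after: y %.3f z %.3f"%(-c*np.sin(d/2),-c*np.cos(d/2),c*np.sin(d/2),-c*np.cos(d/2)))
arc(-.015,1.55,20)
E
```

```text
t 11.1 tcp [0.5931 0.3152 0.1418] yaw -0.93 tilt [ 0.001  0.    -1.   ] F [-1.9 -0.7  7.2] w 0.177 j6 113
n 20 rot -0.5216666666666667
shift with axes before the turn: y -0.010 z -0.266 ; after: y 0.010 z -0.266
```

Emit:
play_rows(
  offset=[
    [0,-0.01,-0.266],
    [0,-0.01,-0.266],
    [0,-0.01,-0.266],
    [0,-0.01,-0.266],
    [0,-0.01,-0.266],
    [0,-0.01,-0.266],
  ],
  delta_rot=[
    [-0.522,0,0],
    [-0.522,0,0],
    [-0.522,0,0],
    [-0.522,0,0],
    [-0.522,0,0],
    [-0.522,0,0],
  ],
  gripper=[0,0,0,0,0,0],
  squeeze=40,
)

```text
clock: 11.7
position: [0.5553, 0.3075, 0.1419]
eef_rot: [6.5, 89.8, 32.7]
force: [2.5, 3.5, 2.8]
width: 0.173
```

```bash
python3 - <<'E'
from plan import *
plan([])
p=np.array(env.read_state()["position"])[:2]-[.591,.232]; print(np.hypot(*p),np.degrees(np.arctan2(-p[0],p[1])))
E
```

```text
t 11.7 tcp [0.5553 0.3075 0.1419] yaw 26.18 tilt [ 0.004  0.002 -1.   ] F [2.5 3.5 2.8] w 0.173 j6 86
0.08349955557290999 25.28084813797514
```

Emit:
play_rows(
  offset=[
    [0,-0.01,-0.266],
    [0,-0.01,-0.266],
    [0,-0.01,-0.266],
    [0,-0.01,-0.266],
    [0,-0.01,-0.266],
    [0,-0.01,-0.266],
    [0,-0.01,-0.266],
  ],
  delta_rot=[
    [-0.522,0,0],
    [-0.522,0,0],
    [-0.522,0,0],
    [-0.522,0,0],
    [-0.522,0,0],
    [-0.522,0,0],
    [-0.522,0,0],
  ],
  gripper=[0,0,0,0,0,0,0],
)

```text
clock: 12.4
position: [0.5207, 0.2773, 0.1419]
eef_rot: [-9.0, 89.7, 48.6]
force: [1.8, 6.4, 2.2]
width: 0.171
```

Emit:
play_rows(
  offset=[
    [0,-0.01,-0.266],
    [0,-0.01,-0.266],
    [0,-0.01,-0.266],
    [0,-0.01,-0.266],
    [0,-0.01,-0.266],
    [0,-0.01,-0.266],
    [0,0,0],
  ],
  delta_rot=[
    [-0.522,0,0],
    [-0.522,0,0],
    [-0.522,0,0],
    [-0.522,0,0],
    [-0.522,0,0],
    [-0.522,0,0],
    [0,0,0],
  ],
  gripper=[0,0,0,0,0,0,0],
)

```text
clock: 13.1
position: [0.5075, 0.2391, 0.1418]
eef_rot: [-48.3, 89.8, 36.1]
force: [-0.2, 3.3, 6.5]
width: 0.172
```

```bash
python3 - <<'E'
from plan import *
plan([])
p=np.array(env.read_state()["position"])[:2]-[.591,.232]; print(np.hypot(*p),np.arctan2(-p[0],p[1]))
ims=[]
for n in("top","side"):
    im=viewer.read_camera(n); cv2.imwrite(f"pics/{n}4.png",im); u=proj(n,[.63,.231,.04])[0].astype(int); print(n,u-[40,45]); ims.append(cv2.resize(im[u[1]-45:u[1]+45,u[0]-40:u[0]+40],(400,450),interpolation=3))
cv2.imwrite("pics/k4.png",np.hstack(ims))
E
```

```text
t 13.1 tcp [0.5075 0.2391 0.1418] yaw 84.43 tilt [ 0.002  0.002 -1.   ] F [-0.2  3.3  6.5] w 0.172 j6 23
0.08378214142714378 1.4864963425919495
top [146 147]
side [209 140]
```

View pics/k4.png

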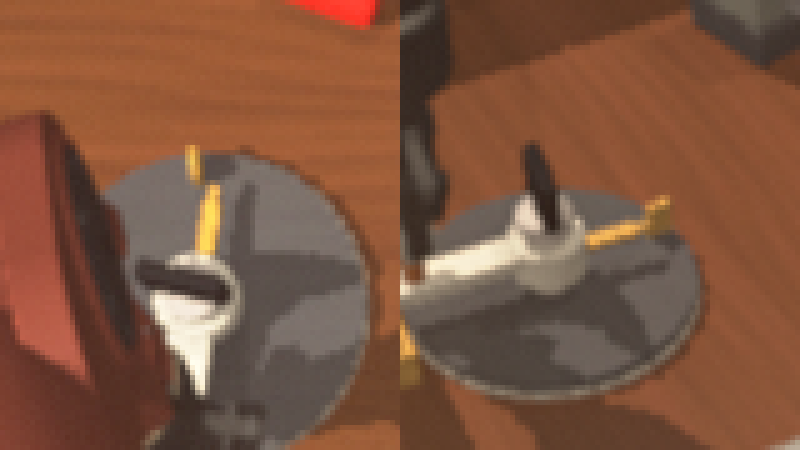

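```bash
cat > ang.py <<'E'
from fit import *
P=np.array([.591,.2325])
def soft(im): f=im.astype(float); return np.clip((f[...,2]-f[...,0])-15,0,None)
def pts(kind,a,dr,w):
    if kind=="blade": Q=boxp(.018,.004,w,.036)+[.079+dr,0,0]
    else: Q=np.array([[.070+dr,0,.033],[.070+dr,0,.031]]+[[.035,s*w,z] for s in(-1,1) for z in(.031,.035)]+[[.055+dr,s*w,z] for s in(-1,1) for z in(.031,.035)])
    return xf(Q,P[0],P[1],a)
def angfit(n,im,kind,a0,mask=None):
    Sx=10; c=proj(n,pts(kind,a0,0,.02 if kind=="blade" else .004)).mean(0).astype(int); h=9 if kind=="blade" else 11
    b=[c[0]-h,c[1]-h]; w=soft(im)[b[1]:b[1]+2*h,b[0]:b[0]+2*h]; W=np.ones_like(w)
    # weight: only near model region
    def ren(q):
        m=np.zeros((2*h*Sx,2*h*Sx),np.uint8); uv=(proj(n,pts(kind,*q))-b+.5)*Sx
        cv2.fillConvexPoly(m,cv2.convexHull(np.round(uv).astype(np.int32)),255); m=cv2.GaussianBlur(m,(0,0),4)
        return cv2.resize(m,(2*h,2*h),interpolation=cv2.INTER_AREA)/255.
    near=cv2.dilate((ren([a0,0,.02 if kind=="blade" else .004])>.02).astype(np.uint8),np.ones((5,5)))
    if kind=="needle":
        yy,xx=np.mgrid[:2*h,:2*h]; lim=proj(n,xf(np.array([[.040,0,.033],[.068,0,.033]]),*P,a0))-b; d=lim[1]-lim[0]; t=((xx-lim[0,0])*d[0]+(yy-lim[0,1])*d[1])/(d@d); near=near*(t>0)*(t<1)
    def cost(q):
        r=ren(q); k=near>0; A=(r[k]@w[k])/max(r[k]@r[k],1e-6); return ((A*r[k]-w[k])**2).sum()/(w[k]**2).sum()
    z=.022 if kind=="blade" else .004
    best=min((minimize(cost,[a0+da,0,z],method="Nelder-Mead",options=dict(initial_simplex=[[a0+da,0,z],[a0+da+.05,0,z],[a0+da,.003,z],[a0+da,0,z*.7]],maxiter=200)) for da in(-.05,0,.05)),key=lambda r:r.fun)
    return best.x.round(4),round(best.fun,3)
E
python3 - <<'E'
from ang import *
for n in("top","side"):
    i0=cv2.imread(f"pics/{n}0.png"); i4=cv2.imread(f"pics/{n}4.png")
    print(n,"blade0",angfit(n,i0,"blade",.10),"blade4",angfit(n,i4,"blade",.10),"needle0",angfit(n,i0,"needle",-1.585),"needle4",angfit(n,i4,"needle",-.08))
E
```

```text
top blade0 (array([ 0.1851,  0.0196, -0.0515]), np.float64(0.291)) blade4 (array([ 0.1876,  0.0201, -0.0534]), np.float64(0.368)) needle0 (array([-1.5977,  0.004 ,  0.0047]), np.float64(0.017)) needle4 (array([-0.0831,  0.0004,  0.0055]), np.float64(0.025))
side blade0 (array([0.2707, 0.0141, 0.0005]), np.float64(0.331)) blade4 (array([ 0.2927,  0.0145, -0.0007]), np.float64(0.488)) needle0 (array([-1.5442, -0.0033,  0.005 ]), np.float64(0.029)) needle4 (array([0.0144, 0.004 , 0.0052]), np.float64(0.034))
```

```bash
python3 - <<'E'
import re
s=open("ang.py").read()
s=s.replace("np.clip((f[...,2]-f[...,0])-15,0,None)","np.clip((f[...,1]-f[...,0])-40,0,None)").replace("Q=boxp(.018,.004,w,.036)+[.079+dr,0,0]","Q=boxp(.018,.004,np.clip(w,.012,.03),.036)+[.079+np.clip(dr,-.005,.005),0,0]")
open("ang.py","w").write(s)
E
python3 - <<'E'
from ang import *
i=cv2.imread("pics/top0.png"); print(i[174:186,180:190,1].astype(int)-i[174:186,180:190,0])
for n in("top","side"):
    i0=cv2.imread(f"pics/{n}0.png"); i4=cv2.imread(f"pics/{n}4.png")
    print(n,"blade0",angfit(n,i0,"blade",.10),"blade4",angfit(n,i4,"blade",.10),"needle0",angfit(n,i0,"needle",-1.585),"needle4",angfit(n,i4,"needle",-.08))
E
```

```text
[[37 37 36 36 35 37 36 37 38 37]
 [37 36 35 38 41 35 34 36 36 36]
 [35 35 39 61 77 54 37 36 37 36]
 [36 32 33 63 92 63 28 18 22 22]
 [17 14 16 59 95 70 24  9  7  9]
 [ 8  5 11 54 95 74 28  5  5  5]
 [ 7  4  8 41 84 79 31  6  6  6]
 [ 7  6  7 31 74 82 33  5  7  6]
 [ 6  5  7 21 56 68 32  5  5  8]
 [ 8  7  6 12 28 48 34  8  8  6]
 [ 7  8  8  7 12 21 18  7  6  7]
 [ 9  8  7  7  7  9  7  8  8  7]]
top blade0 (array([0.0887, 0.0014, 0.029 ]), np.float64(0.048)) blade4 (array([0.0886, 0.0014, 0.0291]), np.float64(0.253)) needle0 (array([-1.5965,  0.0045,  0.0028]), np.float64(0.051)) needle4 (array([-0.0856, -0.0022,  0.0042]), np.float64(0.011))
side blade0 (array([0.1536, 0.0084, 0.0408]), np.float64(0.196)) blade4 (array([0.154 , 0.006 , 0.0426]), np.float64(0.7)) needle0 (array([-1.5417, -0.004 ,  0.0027]), np.float64(0.123)) needle4 (array([ 0.0207, -0.0004,  0.0025]), np.float64(0.04))
```

Emit:
play_rows(
  offset=[
    [0,-0.004,-0.17],
    [0,-0.004,-0.17],
    [0,-0.004,-0.17],
    [0,0,0],
    [0,0,0],
  ],
  delta_rot=[
    [-0.333,0,0],
    [-0.333,0,0],
    [-0.333,0,0],
    [0,0,0],
    [0,0,0],
  ],
  gripper=[0,0,0,0,0],
)

```text
clock: 13.7
position: [0.5074, 0.2268, 0.1418]
eef_rot: [-56.5, 89.8, 36.4]
force: [0.3, 3.2, 6.5]
width: 0.175
```

```bash
python3 - <<'E'
from ang import *
from plan import plan
plan([])
p=np.array(env.read_state()["position"])[:2]-[.591,.232]; print(np.hypot(*p),np.arctan2(-p[0],p[1]))
ims=[]
for n in("top","side"):
    im=viewer.read_camera(n); cv2.imwrite(f"pics/{n}5.png",im); print(n,angfit(n,im,"needle",.07))
    u=proj(n,[.65,.235,.036])[0].astype(int); print(u-[20,22]); ims.append(cv2.resize(im[u[1]-22:u[1]+23,u[0]-20:u[0]+20],(400,450),interpolation=cv2.INTER_NEAREST))
cv2.imwrite("pics/k5.png",np.hstack(ims))
E
```

```text
t 13.7 tcp [0.5074 0.2268 0.1418] yaw 92.86 tilt [ 0.003  0.002 -1.   ] F [0.3 3.2 6.5] w 0.175 j6 14
0.08378531124153148 1.6326056228705041
top (array([ 0.0684, -0.0013,  0.0039]), np.float64(0.014))
[165 163]
side (array([0.1633, 0.0015, 0.0025]), np.float64(0.027))
[234 162]
```

View pics/k5.png

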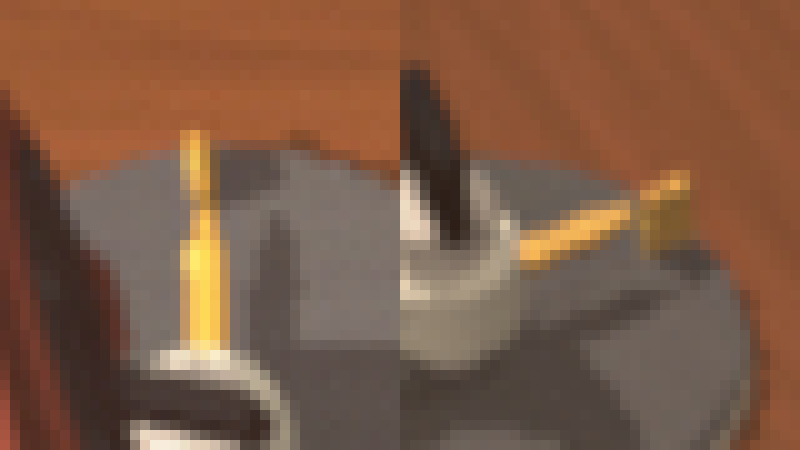

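Needle and blade are nearly in line: in the top view the needle is at column 207 and the blade at about 197 in the crop. I'll refine the blade with a two-tone model.

```bash
cat > bl.py <<'E'
from ang import *
def layers(n,Q,b,h,Sx=10):
    def f(q):
        m=np.zeros((2*h*Sx,2*h*Sx),np.uint8); uv=(proj(n,q)-b+.5)*Sx
        cv2.fillConvexPoly(m,cv2.convexHull(np.round(uv).astype(np.int32)),255); return m
    t=f(Q[Q[:,2]>.0355]); a=cv2.subtract(f(Q),t)
    return [cv2.resize(cv2.GaussianBlur(x,(0,0),5),(2*h,2*h),interpolation=cv2.INTER_AREA)/255. for x in(t,a)]
def bladefit(n,im,z0):
    h=7; a0=.1; mk=lambda a,dr:xf(boxp(.018,.004,z0,.036)+[.079+dr,0,0],*P,a)
    b=proj(n,mk(a0,0)).mean(0).astype(int)-h; I=im[b[1]:b[1]+2*h,b[0]:b[0]+2*h].astype(float); w=I[...,1]-I[...,0]
    near=cv2.dilate((sum(layers(n,mk(a0,0),b,h))>.05).astype(np.uint8),np.ones((5,5)))>0
    # background: wood has high R-G; grey ~0
    bg=np.clip(I[...,2]-I[...,1],0,None)*0
    def cost(q):
        L=layers(n,mk(*q),b,h); A=np.stack([l[near] for l in L]+[np.ones(near.sum())],1); s,*_=np.linalg.lstsq(A,w[near],rcond=None)
        return ((A@s-w[near])**2).sum()/w[near].var()/near.sum()
    r=min((minimize(cost,[a0+d,0],method="Nelder-Mead",options=dict(initial_simplex=[[a0+d,0],[a0+d+.04,0],[a0+d,.003]])) for d in(-.05,0,.05)),key=lambda r:r.fun)
    return r.x.round(4),round(r.fun,3)
if __name__=="__main__":
    for n in("top","side"):
        print(n,[(z,bladefit(n,cv2.imread(f"pics/{n}0.png"),z)) for z in(.012,.016,.02,.024)])
E
python3 bl.py
```

```text
top [(0.012, (array([0.1003, 0.0031]), np.float64(0.211))), (0.016, (array([0.0955, 0.0027]), np.float64(0.209))), (0.02, (array([0.0965, 0.0026]), np.float64(0.21))), (0.024, (array([0.0914, 0.0019]), np.float64(0.212)))]
side [(0.012, (array([0.1518, 0.0054]), np.float64(0.231))), (0.016, (array([0.1349, 0.0046]), np.float64(0.24))), (0.02, (array([0.131 , 0.0041]), np.float64(0.298))), (0.024, (array([0.1314, 0.0044]), np.float64(0.372)))]
```

Emit:
play_rows(
  offset=[
    [0,0,-0.041],
    [0,0,0],
    [0,0,0],
    [0,0,0],
    [0,0,0],
    [-0.9,0,0],
    [-0.9,0,0],
    [-0.9,0,0],
    [-0.9,0,0],
    [0,0,0],
  ],
  delta_rot=[
    [-0.08,0,0],
    [0,0,0],
    [0,0,0],
    [0,0,0],
    [0,0,0],
    [0,0,0],
    [0,0,0],
    [0,0,0],
    [0,0,0],
    [0,0,0],
  ],
  gripper=[0,0,0.6,0.6,0.6,0.6,0.6,0.6,0.6,0.6],
)

```text
clock: 14.8
position: [0.5079, 0.2251, 0.2334]
eef_rot: [-80.8, 89.7, 12.8]
force: [0.2, 0.9, -0.4]
width: 0.605
```

```bash
python3 - <<'E'
from ang import *
from plan import plan
plan([(.591,.2325,.23,169,1),(.591,.2325,.1465,169,1)])
for n in("top","side"):
    im=viewer.read_camera(n); cv2.imwrite(f"pics/{n}6.png",im); print(n,angfit(n,im,"needle",.08))
    r=viewer.masks_of("clamp",n); print([(q["conf"],q["uv"],q["region"].sum()) for q in r])
    if r: print("wing",fit(WING,P,{n:r[0]["region"]},fixxy=True))
E
```

```text
t 14.8 tcp [0.5079 0.2251 0.2334] yaw 93.55 tilt [ 0.004  0.001 -1.   ] F [ 0.2  0.9 -0.4] w 0.605 j6 13
  turn 75.5: 9 x rot [-0.976,0,0]
  shift to [0.591 0.232 0.23 ]: 4 x [0.034, -0.231, -0.802]
  shift to [0.591 0.232 0.146]: 4 x [0.835, 0.0, 0.0]
top (array([ 0.074 , -0.0021,  0.0039]), np.float64(0.014))
[(0.75, [187.5, 203.8], np.int64(184))]
wing (array([1.29375]), np.float64(0.2532285153865814))
side (array([0.1674, 0.0018, 0.0025]), np.float64(0.035))
[(0.48, [237.8, 179.1], np.int64(172)), (0.43, [270.0, 240.2], np.int64(148))]
wing (array([1.46904297]), np.float64(0.17066514492034912))
```

Emit:
play_rows(
  offset=[
    [0,0,0],
    [0,0,0],
    [0,0,0],
    [0,0,0],
    [0,0,0],
    [0,0,0],
    [0,0,0],
    [0,0,0],
    [0,0,0],
  ],
  delta_rot=[
    [-0.976,0,0],
    [-0.976,0,0],
    [-0.976,0,0],
    [-0.976,0,0],
    [-0.976,0,0],
    [-0.976,0,0],
    [-0.976,0,0],
    [-0.976,0,0],
    [-0.976,0,0],
  ],
  gripper=[0.6,0.6,0.6,0.6,0.6,0.6,0.6,0.6,0.6],
)

```text
clock: 15.9
position: [0.5059, 0.2246, 0.2295]
eef_rot: [29.7, 89.9, -160.9]
force: [-0.9, 0.4, 0.1]
width: 0.599
```

Emit:
play_rows(
  offset=[
    [0.034,-0.231,-0.802],
    [0.034,-0.231,-0.802],
    [0.034,-0.231,-0.802],
    [0.034,-0.231,-0.802],
    [0,0,0],
    [0,0,0],
  ],
  delta_rot=[
    [0,0,0],
    [0,0,0],
    [0,0,0],
    [0,0,0],
    [0,0,0],
    [0,0,0],
  ],
  gripper=[0.6,0.6,0.6,0.6,0.6,0.6],
)

```text
clock: 16.5
position: [0.5889, 0.2321, 0.2258]
eef_rot: [25.3, 89.9, -165.6]
force: [-1.0, -0.6, 0.5]
width: 0.599
```

```bash
python3 - <<'E'
from plan import *
plan([(.591,.2325,.1465,169,1)])
E
```

```text
t 16.5 tcp [0.5889 0.2321 0.2258] yaw 169.05 tilt [-0.002 -0.001 -1.   ] F [-1.  -0.6  0.5] w 0.599 j6 -64
  shift to [0.591 0.232 0.146]: 4 x [0.793, -0.008, -0.02]
```

Emit:
play_rows(
  offset=[
    [0.793,-0.008,-0.02],
    [0.793,-0.008,-0.02],
    [0.793,-0.008,-0.02],
    [0.793,-0.008,-0.02],
    [0,0,0],
  ],
  delta_rot=[
    [0,0,0],
    [0,0,0],
    [0,0,0],
    [0,0,0],
    [0,0,0],
  ],
  gripper=[0.6,0.6,0.6,0.6,0.6],
)

```text
clock: 17.0
position: [0.589, 0.2322, 0.1452]
eef_rot: [25.8, 89.7, -165.1]
force: [-0.6, -0.5, -0.5]
width: 0.597
```

Emit:
play_rows(
  offset=[
    [0,0,0],
    [0,0,0],
    [0,0,0],
    [0,0,0],
    [0,0,0],
    [0,0,0],
    [0,0,0],
    [0,0,0],
  ],
  delta_rot=[
    [0,0,0],
    [0,0,0],
    [0,0,0],
    [0,0,0],
    [0,0,0],
    [0,0,0],
    [0,0,0],
    [0,0,0],
  ],
  gripper=[0.45,0.35,0.25,0,0,0,0,0],
  squeeze=25,
)

```text
clock: 17.8
position: [0.5908, 0.2331, 0.1491]
eef_rot: [-28.8, 89.9, 140.3]
force: [-5.7, 1.9, 8.9]
width: 0.136
```

Emit:
play_rows(
  offset=[
    [0,0,0],
    [0,0,0],
    [0,0,0],
    [0,0,0],
    [0,0,0],
    [0,0,0],
    [0,0,0],
    [0,0,0],
    [0,0,0],
    [0,0,0],
  ],
  delta_rot=[
    [0.75,0,0],
    [0.75,0,0],
    [0.75,0,0],
    [0.75,0,0],
    [0.75,0,0],
    [0.75,0,0],
    [0.75,0,0],
    [0.75,0,0],
    [0.75,0,0],
    [0.75,0,0],
  ],
  gripper=[0,0,0,0,0,0,0,0,0,0],
)

```text
clock: 18.8
position: [0.5915, 0.2325, 0.1491]
eef_rot: [-161.7, 90.0, -57.4]
force: [-4.0, -1.5, 7.3]
width: 0.134
```

```bash
python3 - <<'E'
from plan import *
plan([]);print(env.read_state()["moment"])
E
```

```text
t 18.8 tcp [0.5915 0.2325 0.1491] yaw 104.35 tilt [ 0. -0. -1.] F [-4.  -1.5  7.3] w 0.134 j6 1
[-0.50134858  0.74296662  0.02245609]
```

Emit:
play_rows(
  offset=[
    [0,0,0],
    [0,0,0],
    [0,0,0],
    [0,0,0],
  ],
  delta_rot=[
    [0.32,0,0],
    [0.32,0,0],
    [0.3,0,0],
    [0,0,0],
  ],
  gripper=[0,0,0,0],
)

```text
clock: 19.2
position: [0.5915, 0.2324, 0.1491]
eef_rot: [-166.5, 90.0, -70.0]
force: [-4.2, -2.3, 6.7]
width: 0.135
```

```bash
python3 - <<'E'
from plan import *
plan([]);print(env.read_state()["moment"])
E
```

```text
t 19.2 tcp [0.5915 0.2324 0.1491] yaw 96.43 tilt [ 0.    -0.001 -1.   ] F [-4.2 -2.3  6.7] w 0.135 j6 8
[-0.53700665  0.80352939 -0.02247741]
```

Emit:
play_rows(
  offset=[
    [0,0,0],
    [0,0,0],
    [0,0,0],
  ],
  delta_rot=[
    [0.15,0,0],
    [0.1,0,0],
    [0,0,0],
  ],
  gripper=[0,0,0],
)

```text
clock: 19.5
position: [0.5915, 0.2324, 0.1491]
eef_rot: [-167.1, 90.0, -72.7]
force: [-3.9, -2.8, 7.0]
width: 0.136
```

```bash
python3 - <<'E'
from plan import *
plan([]);print(env.read_state()["moment"])
E
```

```text
t 19.5 tcp [0.5915 0.2324 0.1491] yaw 94.34 tilt [ 0.    -0.001 -1.   ] F [-3.9 -2.8  7. ] w 0.136 j6 11
[-0.58896631  0.78025595 -0.02140333]
```

Emit:
play_rows(
  offset=[
    [0,0,0],
    [0,0,0],
    [0,0,0],
  ],
  delta_rot=[
    [0.15,0,0],
    [0.15,0,0],
    [0,0,0],
  ],
  gripper=[0,0,0],
)

```text
clock: 19.8
position: [0.5915, 0.2324, 0.1491]
eef_rot: [-159.8, 89.9, -68.0]
force: [-3.4, -3.0, 7.0]
width: 0.136
```

```bash
python3 - <<'E'
from plan import *
plan([]);print(env.read_state()["moment"])
E
```

```text
t 19.8 tcp [0.5915 0.2324 0.1491] yaw 91.83 tilt [ 0.    -0.001 -1.   ] F [-3.4 -3.   7. ] w 0.136 j6 13
[-0.71960377  0.80478521  1.0171547 ]
```

Emit:
play_rows(
  offset=[
    [0,0,0],
    [0,0,0],
    [0,0,0],
    [0,0,0],
    [-0.8,0,0],
    [-0.8,0,0],
    [-0.8,0,0],
    [-0.8,0,0],
    [0,0,0],
  ],
  delta_rot=[
    [-0.12,0,0],
    [0,0,0],
    [0,0,0],
    [0,0,0],
    [0,0,0],
    [0,0,0],
    [0,0,0],
    [0,0,0],
    [0,0,0],
  ],
  gripper=[0,0.5,0.6,0.6,0.6,0.6,0.6,0.6,0.6],
)

```text
clock: 20.7
position: [0.5931, 0.2332, 0.2308]
eef_rot: [-77.2, 89.7, 15.6]
force: [-0.2, 0.4, -0.2]
width: 0.605
```

```bash
cat > grasp.py <<'E'
from plan import *
E
python3 - <<'E'
from ang import *
from plan import plan
im={n:viewer.read_camera(n) for n in("top","side")}
for n in im: cv2.imwrite(f"pics/{n}7.png",im[n]); print(n,angfit(n,im[n],"needle",.08))
# bench parts: barrel at (.5403,-.1262) first ; report brass bits on mat for change
plan([(.5403,-.1262,.235,90)])
cv2.imwrite("pics/top7b.png",cv2.resize(im["top"],(800,600),interpolation=3))
E
```

```text
top (array([0.03 , 0.   , 0.004]), np.float64(nan))
side (array([0.1655, 0.002 , 0.0025]), np.float64(0.033))
t 20.8 tcp [0.5918 0.2328 0.2279] yaw 92.83 tilt [ 0.001  0.    -1.   ] F [-0.8  0.2 -0.1] w 0.597 j6 12
  turn -2.8: 1 x rot [0.329,0,0]
  shift to [ 0.54  -0.126  0.235]: 15 x [-0.019, 0.137, -0.957]ang.py:20: RuntimeWarning: invalid value encountered in scalar divide
  r=ren(q); k=near>0; A=(r[k]@w[k])/max(r[k]@r[k],1e-6); return ((A*r[k]-w[k])**2).sum()/(w[k]**2).sum()
```

View pics/top7b.png

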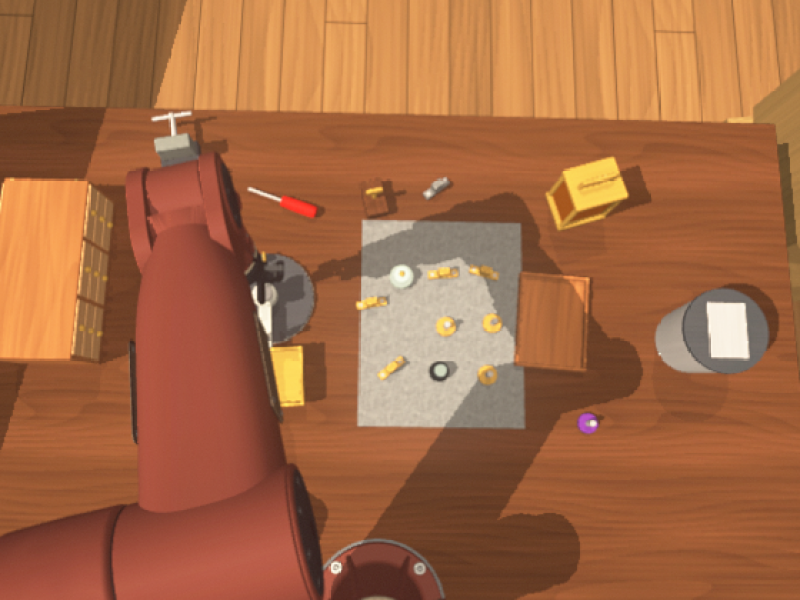

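The arm hasn't moved. One bridge was knocked to about (372,303) and everything else is unchanged. Barrels next.

```bash
python3 - <<'E'
from plan import *
plan([(.592,.233,.228,6.3,1),(.5403,-.1262,.20,None),(.5403,-.1262,.088,None),(.5403,-.1262,.20,None),(.43,.2147,.20,None),(.43,.2147,.126,None)])
E
```

```text
t 20.8 tcp [0.5918 0.2328 0.2279] yaw 92.83 tilt [ 0.001  0.    -1.   ] F [-0.8  0.2 -0.1] w 0.597 j6 12
  turn -86.5: 11 x rot [0.915,0,0]
  shift to [0.592 0.233 0.228]: 1 x [-0.005, 0.008, 0.009]
  shift to [ 0.54  -0.126  0.2  ]: 15 x [0.075, -0.937, -0.242]
  shift to [ 0.54  -0.126  0.088]: 5 x [0.896, 0.0, 0.0]
  shift to [ 0.54  -0.126  0.2  ]: 5 x [-0.896, 0.0, 0.0]
  shift to [0.43  0.215 0.2  ]: 15 x [-0.0, 0.936, -0.193]
  shift to [0.43  0.215 0.126]: 3 x [0.987, 0.0, 0.0]
```

Emit:
play_rows(
  offset=[
    [0,0,0],
    [0,0,0],
    [0,0,0],
    [0,0,0],
    [0,0,0],
    [0,0,0],
    [0,0,0],
    [0,0,0],
    [0,0,0],
    [0,0,0],
  ],
  delta_rot=[
    [0.915,0,0],
    [0.915,0,0],
    [0.915,0,0],
    [0.915,0,0],
    [0.915,0,0],
    [0.915,0,0],
    [0.915,0,0],
    [0.915,0,0],
    [0.915,0,0],
    [0.915,0,0],
  ],
  gripper=[0.6,0.6,0.6,0.6,0.6,0.6,0.6,0.6,0.6,0.6],
)

```text
clock: 21.8
position: [0.5911, 0.2325, 0.2264]
eef_rot: [-178.6, 89.9, -164.7]
force: [-0.9, 0.4, 0.1]
width: 0.601
```

Emit:
play_rows(
  offset=[
    [0,0,0],
    [0.075,-0.937,-0.242],
    [0.075,-0.937,-0.242],
    [0.075,-0.937,-0.242],
    [0.075,-0.937,-0.242],
    [0.075,-0.937,-0.242],
    [0.075,-0.937,-0.242],
    [0.075,-0.937,-0.242],
    [0.075,-0.937,-0.242],
    [0.075,-0.937,-0.242],
  ],
  delta_rot=[
    [0.915,0,0],
    [0,0,0],
    [0,0,0],
    [0,0,0],
    [0,0,0],
    [0,0,0],
    [0,0,0],
    [0,0,0],
    [0,0,0],
    [0,0,0],
  ],
  gripper=[0.6,0.6,0.6,0.6,0.6,0.6,0.6,0.6,0.6,0.6],
)

```text
clock: 22.8
position: [0.5599, 0.0163, 0.2097]
eef_rot: [166.9, 89.9, 173.2]
force: [-0.1, -0.4, 0.3]
width: 0.598
```

Emit:
play_rows(
  offset=[
    [0.075,-0.937,-0.242],
    [0.075,-0.937,-0.242],
    [0.075,-0.937,-0.242],
    [0.075,-0.937,-0.242],
    [0.075,-0.937,-0.242],
    [0.075,-0.937,-0.242],
    [0,0,0],
    [0,0,0],
  ],
  delta_rot=[
    [0,0,0],
    [0,0,0],
    [0,0,0],
    [0,0,0],
    [0,0,0],
    [0,0,0],
    [0,0,0],
    [0,0,0],
  ],
  gripper=[0.6,0.6,0.6,0.6,0.6,0.6,0.6,0.6],
)

```text
clock: 23.6
position: [0.5396, -0.1265, 0.1988]
eef_rot: [143.6, 89.9, 149.8]
force: [1.0, -0.4, -0.3]
width: 0.601
```

```bash
python3 - <<'E'
from plan import *
from ang import angfit
plan([(.5403,-.1262,.088,6.3,1)])
im=viewer.read_camera("side"); cv2.imwrite("pics/s8.png",im)
im=viewer.read_camera("top"); cv2.imwrite("pics/t8.png",im); print("needle",angfit("top",im,"needle",.08))
E
```

```text
t 23.6 tcp [ 0.5396 -0.1265  0.1988] yaw 6.26 tilt [-0.002  0.001 -1.   ] F [ 1.  -0.4 -0.3] w 0.601 j6 63
  shift to [ 0.54  -0.126  0.088]: 5 x [0.887, 0.002, 0.006]
needle (array([ 0.0738, -0.0017,  0.0039]), np.float64(0.012))
```

Needle unchanged at 0.074. Tracking is accurate, so descend, grip and lift.

Emit:
play_rows(
  offset=[
    [0.887,0,0.006],
    [0.887,0,0.006],
    [0.887,0,0.006],
    [0.887,0,0.006],
    [0.887,0,0.006],
    [0,0,0],
    [0,0,0],
    [0,0,0],
    [0,0,0],
    [0,0,0],
  ],
  delta_rot=[
    [0,0,0],
    [0,0,0],
    [0,0,0],
    [0,0,0],
    [0,0,0],
    [0,0,0],
    [0,0,0],
    [0,0,0],
    [0,0,0],
    [0,0,0],
  ],
  gripper=[0.6,0.6,0.6,0.6,0.6,0.4,0,0,0,0],
  squeeze=40,
)

```text
clock: 24.7
position: [0.5417, -0.1265, 0.09]
eef_rot: [-20.7, 89.9, -14.3]
force: [0.6, 1.5, 5.7]
width: 0.122
```

Emit:
play_rows(
  offset=[
    [0,0,0],
    [0,0,0],
    [-0.9,0,0],
    [-0.9,0,0],
    [-0.9,0,0],
    [-0.9,0,0],
    [-0.9,0,0],
    [0,0,0],
  ],
  delta_rot=[
    [0,0,0],
    [0,0,0],
    [0,0,0],
    [0,0,0],
    [0,0,0],
    [0,0,0],
    [0,0,0],
    [0,0,0],
  ],
  gripper=[0,0,0,0,0,0,0,0],
)

```text
clock: 25.5
position: [0.5425, -0.1271, 0.2046]
eef_rot: [-27.6, 89.7, -21.3]
force: [1.4, -0.2, -0.2]
width: 0.125
```

```bash
python3 - <<'E'
from plan import *
plan([(.43,.2147,.20,6.3,1),(.43,.2147,.126,None)])
E
```

```text
t 25.5 tcp [ 0.5425 -0.1271  0.2046] yaw 6.33 tilt [ 0.005 -0.002 -1.   ] F [ 1.4 -0.2 -0.2] w 0.125 j6 63
  shift to [0.43  0.215 0.2  ]: 15 x [0.012, 0.939, -0.198]
  shift to [0.43  0.215 0.126]: 3 x [0.987, 0.0, 0.0]
```

```bash
python3 - <<'E'
from plan import *
plan([(.408,.2485,.20,6.3,1),(.408,.2485,.128,None)])
E
```

```text
t 25.5 tcp [ 0.5425 -0.1271  0.2046] yaw 6.33 tilt [ 0.005 -0.002 -1.   ] F [ 1.4 -0.2 -0.2] w 0.125 j6 63
  shift to [0.408 0.248 0.2  ]: 16 x [0.012, 0.97, -0.231]
  shift to [0.408 0.248 0.128]: 3 x [0.96, 0.0, 0.0]
```

Emit:
play_rows(
  offset=[
    [0,0.97,-0.231],
    [0,0.97,-0.231],
    [0,0.97,-0.231],
    [0,0.97,-0.231],
    [0,0.97,-0.231],
    [0,0.97,-0.231],
    [0,0.97,-0.231],
    [0,0.97,-0.231],
    [0,0.97,-0.231],
    [0,0.97,-0.231],
  ],
  delta_rot=[
    [0,0,0],
    [0,0,0],
    [0,0,0],
    [0,0,0],
    [0,0,0],
    [0,0,0],
    [0,0,0],
    [0,0,0],
    [0,0,0],
    [0,0,0],
  ],
  gripper=[0,0,0,0,0,0,0,0,0,0],
)

```text
clock: 26.5
position: [0.4561, 0.109, 0.2009]
eef_rot: [-178.5, 90.0, -172.2]
force: [0.5, 0.6, -1.2]
width: 0.123
```

Emit:
play_rows(
  offset=[
    [0,0.97,-0.231],
    [0,0.97,-0.231],
    [0,0.97,-0.231],
    [0,0.97,-0.231],
    [0,0.97,-0.231],
    [0,0.97,-0.231],
    [0,0,0],
    [0,0,0],
  ],
  delta_rot=[
    [0,0,0],
    [0,0,0],
    [0,0,0],
    [0,0,0],
    [0,0,0],
    [0,0,0],
    [0,0,0],
    [0,0,0],
  ],
  gripper=[0,0,0,0,0,0,0,0],
)

```text
clock: 27.3
position: [0.406, 0.249, 0.201]
eef_rot: [-138.8, 90.0, -132.4]
force: [-0.2, 0.6, -0.7]
width: 0.12
```

```bash
python3 - <<'E'
from plan import *
plan([(.408,.2485,.128,6.3,1)])
im=viewer.read_camera("side"); cv2.imwrite("pics/s9.png",cv2.resize(im[60:285,150:450],(800,600),interpolation=3))
E
```

```text
t 27.3 tcp [0.406 0.249 0.201] yaw 6.4 tilt [-0.001 -0.001 -1.   ] F [-0.2  0.6 -0.7] w 0.12 j6 106
  shift to [0.408 0.248 0.128]: 3 x [0.973, -0.01, 0.026]
```

View pics/s9.png

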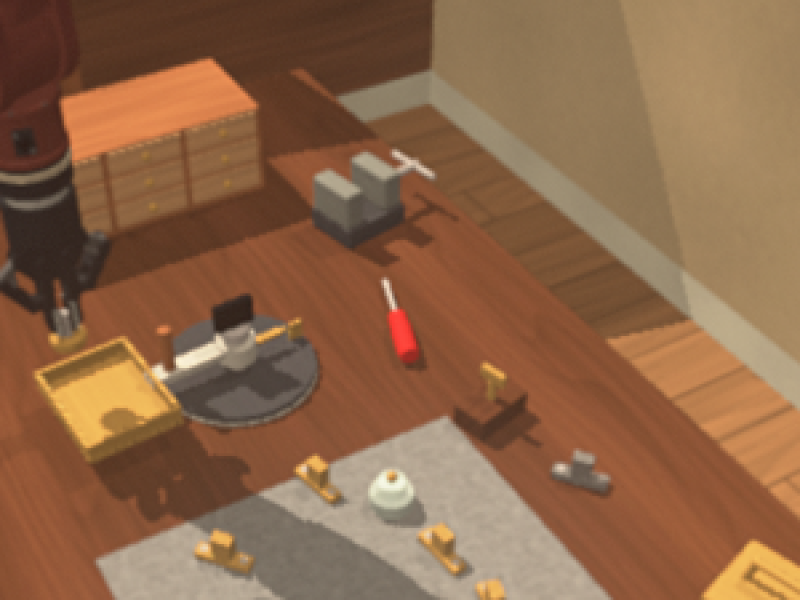

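```bash
python3 - <<'E'
from h import *
q=np.array([(37,378),(122,340),(182,408),(95,460)])/2.667+[150,60]-.3
w=pix("side",q,.054); print(w.round(4),w.mean(0))
E
```

```text
[[0.3709 0.2802 0.054 ]
 [0.4775 0.2931 0.054 ]
 [0.4917 0.1546 0.054 ]
 [0.3819 0.1282 0.054 ]] [0.43049362 0.21402722 0.054     ]
```

Basket centre is (0.4305, 0.214), which matches. Place the barrel.

Emit:
play_rows(
  offset=[
    [0.973,-0.01,0.026],
    [0.973,-0.01,0.026],
    [0.6,0,0.026],
    [0.4,0,0],
    [0,0,0],
    [0,0,0],
    [0,0,0],
    [-0.8,0,0],
    [-0.8,0,0],
    [-0.8,0,0],
  ],
  delta_rot=[
    [0,0,0],
    [0,0,0],
    [0,0,0],
    [0,0,0],
    [0,0,0],
    [0,0,0],
    [0,0,0],
    [0,0,0],
    [0,0,0],
    [0,0,0],
  ],
  gripper=[0,0,0,0,0,0.3,0.3,0.3,0.3,0.3],
)

```text
clock: 28.35
position: [0.4086, 0.2488, 0.1893]
eef_rot: [14.7, 89.9, 21.0]
force: [0.9, -0.7, -0.5]
width: 0.302
```

```bash
python3 - <<'E'
from plan import *
plan([(.5491,-.2205,.20,6.3,1),(.5491,-.2205,.088,None)])
E
```

```text
t 28.4 tcp [0.4086 0.2488 0.1893] yaw 6.34 tilt [ 0.001  0.    -1.   ] F [ 0.9 -0.7 -0.5] w 0.302 j6 106
  shift to [ 0.549 -0.22   0.2  ]: 20 x [-0.021, -0.964, 0.176]
  shift to [ 0.549 -0.22   0.088]: 5 x [0.896, 0.0, 0.0]
```

Emit:
play_rows(
  offset=[
    [-0.021,-0.964,0.176],
    [-0.021,-0.964,0.176],
    [-0.021,-0.964,0.176],
    [-0.021,-0.964,0.176],
    [-0.021,-0.964,0.176],
    [-0.021,-0.964,0.176],
    [-0.021,-0.964,0.176],
    [-0.021,-0.964,0.176],
    [-0.021,-0.964,0.176],
    [-0.021,-0.964,0.176],
  ],
  delta_rot=[
    [0,0,0],
    [0,0,0],
    [0,0,0],
    [0,0,0],
    [0,0,0],
    [0,0,0],
    [0,0,0],
    [0,0,0],
    [0,0,0],
    [0,0,0],
  ],
  gripper=[0.6,0.6,0.6,0.6,0.6,0.6,0.6,0.6,0.6,0.6],
)

```text
clock: 29.35
position: [0.4793, 0.013, 0.194]
eef_rot: [-14.2, 89.9, -7.9]
force: [0.6, -0.3, -1.1]
width: 0.599
```

Emit:
play_rows(
  offset=[
    [-0.021,-0.964,0.176],
    [-0.021,-0.964,0.176],
    [-0.021,-0.964,0.176],
    [-0.021,-0.964,0.176],
    [-0.021,-0.964,0.176],
    [-0.021,-0.964,0.176],
    [-0.021,-0.964,0.176],
    [-0.021,-0.964,0.176],
    [-0.021,-0.964,0.176],
    [-0.021,-0.964,0.176],
  ],
  delta_rot=[
    [0,0,0],
    [0,0,0],
    [0,0,0],
    [0,0,0],
    [0,0,0],
    [0,0,0],
    [0,0,0],
    [0,0,0],
    [0,0,0],
    [0,0,0],
  ],
  gripper=[0.6,0.6,0.6,0.6,0.6,0.6,0.6,0.6,0.6,0.6],
)

```text
clock: 30.35
position: [0.5495, -0.2218, 0.1993]
eef_rot: [-36.4, 89.9, -30.1]
force: [1.1, 0.1, 0.1]
width: 0.598
```

Emit:
play_rows(
  offset=[
    [0,0,0],
    [0,0,0],
  ],
  delta_rot=[
    [0,0,0],
    [0,0,0],
  ],
  gripper=[0.6,0.6],
)

```text
clock: 30.55
position: [0.549, -0.2209, 0.1987]
eef_rot: [-8.2, 90.0, -1.9]
force: [0.1, 0.3, -0.7]
width: 0.598
```

```bash
python3 - <<'E'
from plan import *
plan([(.5491,-.2205,.088,6.3,1)])
E
```

```text
t 30.6 tcp [ 0.549  -0.2209  0.1987] yaw 6.29 tilt [ 0. -0. -1.] F [ 0.1  0.3 -0.7] w 0.598 j6 55
  shift to [ 0.549 -0.22   0.088]: 5 x [0.886, 0.003, 0.001]
```

Emit:
play_rows(
  offset=[
    [0.886,0,0],
    [0.886,0,0],
    [0.886,0,0],
    [0.886,0,0],
    [0.886,0,0],
    [0,0,0],
    [0,0,0],
    [0,0,0],
    [0,0,0],
    [0,0,0],
  ],
  delta_rot=[
    [0,0,0],
    [0,0,0],
    [0,0,0],
    [0,0,0],
    [0,0,0],
    [0,0,0],
    [0,0,0],
    [0,0,0],
    [0,0,0],
    [0,0,0],
  ],
  gripper=[0.6,0.6,0.6,0.6,0.6,0.4,0,0,0,0],
)

```text
clock: 31.55
position: [0.5498, -0.2208, 0.089]
eef_rot: [-25.8, 89.9, -19.4]
force: [-0.9, 1.1, 7.0]
width: 0.125
```

Emit:
play_rows(
  offset=[
    [0,0,0],
    [0,0,0],
    [-0.9,0,0],
    [-0.9,0,0],
    [-0.9,0,0],
    [-0.9,0,0],
    [-0.9,0,0],
    [0,0,0],
  ],
  delta_rot=[
    [0,0,0],
    [0,0,0],
    [0,0,0],
    [0,0,0],
    [0,0,0],
    [0,0,0],
    [0,0,0],
    [0,0,0],
  ],
  gripper=[0,0,0,0,0,0,0,0],
)

```text
clock: 32.35
position: [0.5505, -0.2215, 0.2036]
eef_rot: [-35.7, 89.7, -29.4]
force: [1.2, -1.1, 0.2]
width: 0.122
```

Emit:
play_rows(
  offset=[
    [0,0.99,-0.1165],
    [0,0.99,-0.1165],
    [0,0.99,-0.1165],
    [0,0.99,-0.1165],
    [0,0.99,-0.1165],
    [0,0.99,-0.1165],
    [0,0.99,-0.1165],
    [0,0.99,-0.1165],
    [0,0.99,-0.1165],
  ],
  delta_rot=[
    [0,0,0],
    [0,0,0],
    [0,0,0],
    [0,0,0],
    [0,0,0],
    [0,0,0],
    [0,0,0],
    [0,0,0],
    [0,0,0],
  ],
  gripper=[0,0,0,0,0,0,0,0,0],
)

```text
clock: 33.25
position: [0.4977, -0.0012, 0.1996]
eef_rot: [170.3, 90.0, 176.6]
force: [0.2, 0.6, -0.3]
width: 0.125
```

Emit:
play_rows(
  offset=[
    [0,0.99,-0.1165],
    [0,0.99,-0.1165],
    [0,0.99,-0.1165],
    [0,0.99,-0.1165],
    [0,0.99,-0.1165],
    [0,0.99,-0.1165],
    [0,0.99,-0.1165],
    [0,0.99,-0.1165],
    [0,0.99,-0.1165],
    [0,0,0],
  ],
  delta_rot=[
    [0,0,0],
    [0,0,0],
    [0,0,0],
    [0,0,0],
    [0,0,0],
    [0,0,0],
    [0,0,0],
    [0,0,0],
    [0,0,0],
    [0,0,0],
  ],
  gripper=[0,0,0,0,0,0,0,0,0,0],
)

```text
clock: 34.25
position: [0.4468, 0.2184, 0.1997]
eef_rot: [120.8, 90.0, 127.3]
force: [0.2, -0.1, -1.9]
width: 0.126
```

```bash
python3 - <<'E'
from plan import *
plan([(.448,.2167,.128,6.3,1),(.448,.2167,.189,None),(.4447,-.2093,.2,None)])
E
```

```text
t 34.2 tcp [0.4468 0.2184 0.1997] yaw 6.49 tilt [-0.     0.001 -1.   ] F [ 0.2 -0.1 -1.9] w 0.126 j6 101
  shift to [0.448 0.217 0.128]: 3 x [0.956, -0.024, 0.013]
  shift to [0.448 0.217 0.189]: 3 x [-0.813, 0.0, 0.0]
  shift to [ 0.445 -0.209  0.2  ]: 17 x [-0.026, -0.995, -0.118]
```

Emit:
play_rows(
  offset=[
    [0.956,-0.024,0.013],
    [0.956,-0.024,0.013],
    [0.6,-0.024,0.013],
    [0.35,0,0],
    [0,0,0],
    [0,0,0],
    [0,0,0],
    [-0.8,0,0],
    [-0.8,0,0],
    [-0.85,0,0],
  ],
  delta_rot=[
    [0,0,0],
    [0,0,0],
    [0,0,0],
    [0,0,0],
    [0,0,0],
    [0,0,0],
    [0,0,0],
    [0,0,0],
    [0,0,0],
    [0,0,0],
  ],
  gripper=[0,0,0,0,0,0.3,0.3,0.3,0.3,0.3],
)

```text
clock: 35.25
position: [0.4491, 0.2147, 0.1912]
eef_rot: [10.0, 89.9, 16.3]
force: [0.3, -0.1, 0.3]
width: 0.301
```

Emit:
play_rows(
  offset=[
    [-0.026,-0.995,-0.118],
    [-0.026,-0.995,-0.118],
    [-0.026,-0.995,-0.118],
    [-0.026,-0.995,-0.118],
    [-0.026,-0.995,-0.118],
    [-0.026,-0.995,-0.118],
    [-0.026,-0.995,-0.118],
    [-0.026,-0.995,-0.118],
    [-0.026,-0.995,-0.118],
    [-0.026,-0.995,-0.118],
  ],
  delta_rot=[
    [0,0,0],
    [0,0,0],
    [0,0,0],
    [0,0,0],
    [0,0,0],
    [0,0,0],
    [0,0,0],
    [0,0,0],
    [0,0,0],
    [0,0,0],
  ],
  gripper=[0.6,0.6,0.6,0.6,0.6,0.6,0.6,0.6,0.6,0.6],
)

```text
clock: 36.25
position: [0.4473, -0.0369, 0.1972]
eef_rot: [-20.4, 89.9, -14.0]
force: [0.0, 0.6, -0.1]
width: 0.601
```

Emit:
play_rows(
  offset=[
    [-0.026,-0.995,-0.118],
    [-0.026,-0.995,-0.118],
    [-0.026,-0.995,-0.118],
    [-0.026,-0.995,-0.118],
    [-0.026,-0.995,-0.118],
    [-0.026,-0.995,-0.118],
    [-0.026,-0.995,-0.118],
    [0,0,0],
    [0,0,0],
  ],
  delta_rot=[
    [0,0,0],
    [0,0,0],
    [0,0,0],
    [0,0,0],
    [0,0,0],
    [0,0,0],
    [0,0,0],
    [0,0,0],
    [0,0,0],
  ],
  gripper=[0.6,0.6,0.6,0.6,0.6,0.6,0.6,0.6,0.6],
)

```text
clock: 37.15
position: [0.4457, -0.2114, 0.2013]
eef_rot: [-22.7, 90.0, -16.4]
force: [-0.9, 0.3, 0.4]
width: 0.599
```

```bash
python3 - <<'E'
from plan import *
plan([(.4447,-.2093,.088,6.3,1),(.4447,-.2093,.2,None),(.416,.177,.2,None)])
im=viewer.read_camera("side"); cv2.imwrite("pics/s10.png",im); cv2.imwrite("pics/t10.png",viewer.read_camera("top"))
E
```

```text
t 37.1 tcp [ 0.4457 -0.2114  0.2013] yaw 6.27 tilt [ 0.001 -0.    -1.   ] F [-0.9  0.3  0.4] w 0.599 j6 50
  shift to [ 0.445 -0.209  0.088]: 5 x [0.907, 0.018, -0.006]
  shift to [ 0.445 -0.209  0.2  ]: 5 x [-0.896, 0.0, 0.0]
  shift to [0.416 0.177 0.2  ]: 16 x [-0.0, 0.968, 0.035]
```

Emit:
play_rows(
  offset=[
    [0.907,0.018,-0.006],
    [0.907,0.018,-0.006],
    [0.907,0.018,-0.006],
    [0.907,0.018,-0.006],
    [0.88,0.018,-0.006],
    [0,0,0],
    [0,0,0],
    [0,0,0],
    [0,0,0],
    [0,0,0],
  ],
  delta_rot=[
    [0,0,0],
    [0,0,0],
    [0,0,0],
    [0,0,0],
    [0,0,0],
    [0,0,0],
    [0,0,0],
    [0,0,0],
    [0,0,0],
    [0,0,0],
  ],
  gripper=[0.6,0.6,0.6,0.6,0.6,0.4,0,0,0,0],
)

```text
clock: 38.25
position: [0.4454, -0.2093, 0.0892]
eef_rot: [-31.8, 89.9, -25.5]
force: [-0.1, 2.0, 7.1]
width: 0.12
```

Emit:
play_rows(
  offset=[
    [0,0,0],
    [0,0,0],
    [-0.9,0,0],
    [-0.9,0,0],
    [-0.9,0,0],
    [-0.9,0,0],
    [-0.9,0,0],
    [0,0,0],
  ],
  delta_rot=[
    [0,0,0],
    [0,0,0],
    [0,0,0],
    [0,0,0],
    [0,0,0],
    [0,0,0],
    [0,0,0],
    [0,0,0],
  ],
  gripper=[0,0,0,0,0,0,0,0],
)

```text
clock: 39.05
position: [0.4461, -0.2099, 0.2036]
eef_rot: [-40.7, 89.7, -34.4]
force: [0.5, -0.3, -0.8]
width: 0.118
```

Emit:
play_rows(
  offset=[
    [0,0.968,0.035],
    [0,0.968,0.035],
    [0,0.968,0.035],
    [0,0.968,0.035],
    [0,0.968,0.035],
    [0,0.968,0.035],
    [0,0.968,0.035],
    [0,0.968,0.035],
  ],
  delta_rot=[
    [0,0,0],
    [0,0,0],
    [0,0,0],
    [0,0,0],
    [0,0,0],
    [0,0,0],
    [0,0,0],
    [0,0,0],
  ],
  gripper=[0,0,0,0,0,0,0,0],
)

```text
clock: 39.85
position: [0.4298, -0.0148, 0.2001]
eef_rot: [167.6, 90.0, 173.9]
force: [0.1, -0.2, -1.3]
width: 0.125
```

Emit:
play_rows(
  offset=[
    [0,0.968,0.035],
    [0,0.968,0.035],
    [0,0.968,0.035],
    [0,0.968,0.035],
    [0,0.968,0.035],
    [0,0.968,0.035],
    [0,0.968,0.035],
    [0,0.968,0.035],
    [0,0,0],
  ],
  delta_rot=[
    [0,0,0],
    [0,0,0],
    [0,0,0],
    [0,0,0],
    [0,0,0],
    [0,0,0],
    [0,0,0],
    [0,0,0],
    [0,0,0],
  ],
  gripper=[0,0,0,0,0,0,0,0,0],
)

```text
clock: 40.75
position: [0.4153, 0.1793, 0.2]
eef_rot: [123.4, 90.0, 129.9]
force: [0.2, -1.0, -1.0]
width: 0.122
```

```bash
python3 - <<'E'
from plan import *
plan([(.416,.177,.128,6.3,1)])
im=viewer.read_camera("side"); cv2.imwrite("pics/s11.png",cv2.resize(im[120:345,130:430],(800,600),interpolation=3))
E
```

```text
t 40.8 tcp [0.4153 0.1793 0.2   ] yaw 6.48 tilt [-0.     0.001 -1.   ] F [ 0.2 -1.  -1. ] w 0.122 j6 98
  shift to [0.416 0.177 0.128]: 3 x [0.96, -0.031, 0.005]
```

View pics/s11.png

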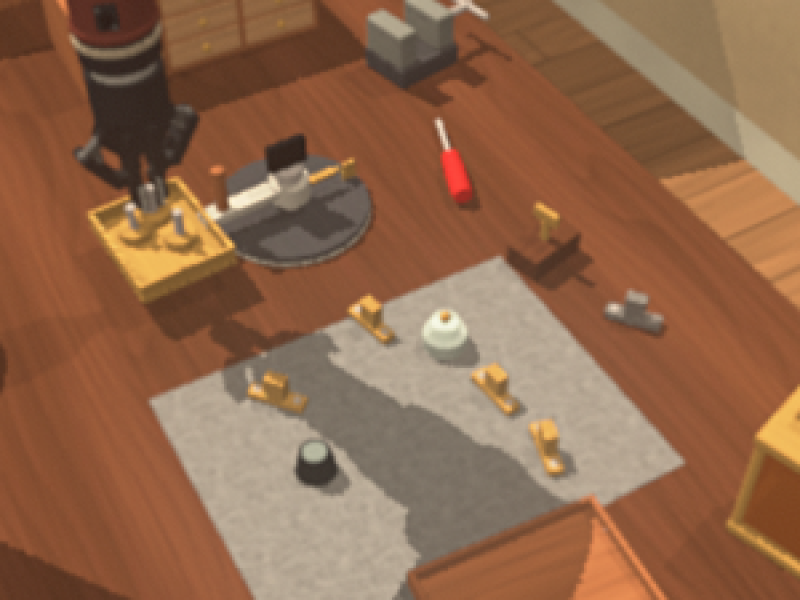

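Two barrels are upright in the basket and the third is held above it. All four bridges are visible.

Emit:
play_rows(
  offset=[
    [0.96,-0.031,0.005],
    [0.96,-0.031,0.005],
    [0.6,-0.031,0.005],
    [0.35,0,0],
    [0,0,0],
    [0,0,0],
    [0,0,0],
    [-0.8,0,0],
    [-0.8,0,0],
    [-0.85,0,0],
  ],
  delta_rot=[
    [0,0,0],
    [0,0,0],
    [0,0,0],
    [0,0,0],
    [0,0,0],
    [0,0,0],
    [0,0,0],
    [0,0,0],
    [0,0,0],
    [0,0,0],
  ],
  gripper=[0,0,0,0,0,0.3,0.3,0.3,0.3,0.3],
)

```text
clock: 41.8
position: [0.4166, 0.175, 0.1914]
eef_rot: [-22.2, 90.0, -15.9]
force: [-0.3, 0.6, -0.0]
width: 0.297
```

```bash
cat > br.py <<'E'
from fit import *
def bridges(l,im):
    out=[]
    M={}
    for n in im:
        h=cv2.cvtColor(im[n],cv2.COLOR_BGR2HSV); M[n]=((h[...,1]>95)&(h[...,2]>70)&(h[...,0]>8)&(h[...,0]<35)).astype(np.uint8)
    for q in l:
        mk={}
        for n in M:
            k,L=cv2.connectedComponents(M[n]); uv=proj(n,[q[0],q[1],.012])[0]
            yy,xx=np.nonzero(L); i=np.hypot(xx-uv[0],yy-uv[1]).argmin(); mk[n]=L==L[yy[i],xx[i]]
        x,c=fit(BR,q[:2],mk); print("bridge",np.round(x[:2],4),"yaw",round(np.degrees(x[2]),1),round(c,3),[int(m.sum()) for m in mk.values()])
E
python3 - <<'E'
from br import *
from plan import plan
im={n:viewer.read_camera(n) for n in("top","side")}
for n in im: cv2.imwrite(f"pics/{n}12.png",im[n])
k=pix("top",[np.array([372,303])*.7],.012)[0]
bridges([(.649,-.12),(.654,-.204),k[:2],(.455,-.0185)],im)
plan([])
E
```

```text
bridge [ 0.6489 -0.1207] yaw 95.5 0.123 [134, 170]
bridge [ 0.6533 -0.2044] yaw 75.5 0.11 [134, 171]
bridge [0.5573 0.08  ] yaw -40.4 1.672 [190654, 182414]
bridge [ 0.4546 -0.0181] yaw -51.0 0.119 [129, 194]
t 41.9 tcp [0.4183 0.1755 0.193 ] yaw 6.34 tilt [ 0.005  0.001 -1.   ] F [ 1.  -1.  -0.5] w 0.303 j6 97
```

```bash
sed -i 's/h=cv2.cvtColor.*$/f=im[n].astype(int); M[n]=((f[...,1]-f[...,0])>48).astype(np.uint8)/' br.py; python3 - <<'E'
from br import *
im={n:cv2.imread(f"pics/{n}12.png") for n in("top","side")}
k=pix("top",[np.array([372,303])*.7],.012)[0]; print(k)
bridges([k[:2],(.4546,-.018)],im)
from plan import plan
plan([(.4546,-.0181,.193,39,1),(.4546,-.0181,.088,None)])
E
```

```text
[0.58217265 0.01978697 0.012     ]
bridge [0.5842 0.0262] yaw 96.5 0.476 [125, 100]
bridge [ 0.4597 -0.0083] yaw 72.2 3.139 [102, 36]
t 41.9 tcp [0.4183 0.1755 0.193 ] yaw 6.34 tilt [ 0.005  0.001 -1.   ] F [ 1.  -1.  -0.5] w 0.303 j6 97
  turn 32.7: 4 x rot [-0.950,0,0]
  shift to [ 0.455 -0.018  0.193]: 7 x [0.0, -0.99, -0.535]
  shift to [ 0.455 -0.018  0.088]: 5 x [0.84, 0.0, 0.0]
```

Emit:
play_rows(
  offset=[
    [0,0,0],
    [0,0,0],
    [0,0,0],
    [0,0,0],
  ],
  delta_rot=[
    [-0.95,0,0],
    [-0.95,0,0],
    [-0.95,0,0],
    [-0.95,0,0],
  ],
  gripper=[0.3,0.6,0.6,0.6],
)

```text
clock: 42.3
position: [0.4165, 0.175, 0.19]
eef_rot: [-78.4, 90.0, -39.1]
force: [0.2, -0.3, -0.1]
width: 0.602
```

Emit:
play_rows(
  offset=[
    [0,-0.99,-0.535],
    [0,-0.99,-0.535],
    [0,-0.99,-0.535],
    [0,-0.99,-0.535],
    [0,-0.99,-0.535],
    [0,-0.99,-0.535],
    [0,-0.99,-0.535],
    [0,0,0],
    [0,0,0],
  ],
  delta_rot=[
    [0,0,0],
    [0,0,0],
    [0,0,0],
    [0,0,0],
    [0,0,0],
    [0,0,0],
    [0,0,0],
    [0,0,0],
    [0,0,0],
  ],
  gripper=[0.6,0.6,0.6,0.6,0.6,0.6,0.6,0.6,0.6],
)

```text
clock: 43.2
position: [0.4526, -0.0187, 0.1899]
eef_rot: [107.1, 90.0, 146.0]
force: [-0.4, 1.0, -0.3]
width: 0.598
```

```bash
python3 - <<'E'
from plan import *
plan([(.4546,-.0181,.087,39,1)])
E
```

```text
t 43.2 tcp [ 0.4526 -0.0187  0.1899] yaw 38.91 tilt [-0.  0. -1.] F [-0.4  1.  -0.3] w 0.598 j6 39
  shift to [ 0.455 -0.018  0.087]: 5 x [0.823, -0.007, 0.015]
```

Emit:
play_rows(
  offset=[
    [0.823,-0.007,0.015],
    [0.823,-0.007,0.015],
    [0.823,-0.007,0.015],
    [0.823,-0.007,0.015],
    [0.823,-0.007,0.015],
    [0,0,0],
    [0,0,0],
    [0,0,0],
    [0,0,0],
    [0,0,0],
  ],
  delta_rot=[
    [0,0,0],
    [0,0,0],
    [0,0,0],
    [0,0,0],
    [0,0,0],
    [0,0,0],
    [0,0,0],
    [0,0,0],
    [0,0,0],
    [0,0,0],
  ],
  gripper=[0.6,0.6,0.6,0.6,0.6,0.4,0,0,0,0],
)

```text
clock: 44.2
position: [0.4552, -0.018, 0.0879]
eef_rot: [-49.1, 89.9, -10.1]
force: [0.4, 1.0, -0.2]
width: 0.149
```

Emit:
play_rows(
  offset=[
    [0,0,0],
    [0,0,0],
    [-0.9,0,0],
    [-0.9,0,0],
    [-0.9,0,0],
    [-0.9,0,0],
    [0,0,0],
  ],
  delta_rot=[
    [0,0,0],
    [0,0,0],
    [0,0,0],
    [0,0,0],
    [0,0,0],
    [0,0,0],
    [0,0,0],
  ],
  gripper=[0,0,0,0,0,0,0],
)

```text
clock: 44.9
position: [0.4563, -0.0183, 0.1797]
eef_rot: [-50.7, 89.7, -11.7]
force: [0.3, -0.2, 0.0]
width: 0.152
```

```bash
python3 - <<'E'
from plan import *
plan([(.4546,-.0181,.18,86,1),(.5062,-.3634,.18,None),(.5062,-.3634,.095,None)])
E
```

```text
t 44.9 tcp [ 0.4563 -0.0183  0.1797] yaw 38.99 tilt [ 0.005 -0.001 -1.   ] F [ 0.3 -0.2  0. ] w 0.152 j6 40
  turn 47.0: 6 x rot [-0.912,0,0]
  shift to [ 0.455 -0.018  0.18 ]: 1 x [-0.012, 0.069, 0.003]
  shift to [ 0.506 -0.363  0.18 ]: 14 x [-0.0, -0.216, -0.974]
  shift to [ 0.506 -0.363  0.095]: 4 x [0.85, 0.0, 0.0]
```

Emit:
play_rows(
  offset=[
    [0,0,0],
    [0,0,0],
    [0,0,0],
    [0,0,0],
    [0,0,0],
    [0,0,0],
  ],
  delta_rot=[
    [-0.912,0,0],
    [-0.912,0,0],
    [-0.912,0,0],
    [-0.912,0,0],
    [-0.912,0,0],
    [-0.912,0,0],
  ],
  gripper=[0,0,0,0,0,0],
)

```text
clock: 45.5
position: [0.4543, -0.0179, 0.1763]
eef_rot: [83.0, 89.9, 169.3]
force: [0.3, -0.4, -0.5]
width: 0.154
```

Emit:
play_rows(
  offset=[
    [0,-0.216,-0.974],
    [0,-0.216,-0.974],
    [0,-0.216,-0.974],
    [0,-0.216,-0.974],
    [0,-0.216,-0.974],
    [0,-0.216,-0.974],
    [0,-0.216,-0.974],
  ],
  delta_rot=[
    [0,0,0],
    [0,0,0],
    [0,0,0],
    [0,0,0],
    [0,0,0],
    [0,0,0],
    [0,0,0],
  ],
  gripper=[0,0,0,0,0,0,0],
)

```text
clock: 46.2
position: [0.4803, -0.1915, 0.1762]
eef_rot: [62.4, 89.9, 148.5]
force: [-0.2, 0.0, -0.9]
width: 0.155
```

Emit:
play_rows(
  offset=[
    [0,-0.216,-0.974],
    [0,-0.216,-0.974],
    [0,-0.216,-0.974],
    [0,-0.216,-0.974],
    [0,-0.216,-0.974],
    [0,-0.216,-0.974],
    [0,-0.216,-0.974],
    [0,0,0],
    [0,0,0],
  ],
  delta_rot=[
    [0,0,0],
    [0,0,0],
    [0,0,0],
    [0,0,0],
    [0,0,0],
    [0,0,0],
    [0,0,0],
    [0,0,0],
    [0,0,0],
  ],
  gripper=[0,0,0,0,0,0,0,0,0],
)

```text
clock: 47.1
position: [0.506, -0.3631, 0.176]
eef_rot: [45.2, 89.9, 131.2]
force: [1.4, 0.8, -0.0]
width: 0.154
```

```bash
python3 - <<'E'
from plan import *
plan([(.5062,-.3634,.096,86,1),(.5062,-.3634,.17,None),(.6533,-.2044,.17,-14.5+180,1),(.6533,-.2044,.087,165.5,1)])
plan([(.5062,-.3634,.17,None),(.6489,-.1207,.17,5.5,1)])
im=viewer.read_camera("side"); cv2.imwrite("pics/s13.png",cv2.resize(im[195:420,170:470],(800,600),interpolation=3))
E
```

```text
t 47.1 tcp [ 0.506  -0.3631  0.176 ] yaw 85.97 tilt [-0.001  0.001 -1.   ] F [ 1.4  0.8 -0. ] w 0.154 j6 -38
  shift to [ 0.506 -0.363  0.096]: 4 x [0.8, -0.002, -0.003]
  shift to [ 0.506 -0.363  0.17 ]: 3 x [-0.987, 0.0, 0.0]
  turn 79.5: 10 x rot [-0.925,0,0]
  shift to [ 0.653 -0.204  0.17 ]: 8 x [-0.0, -0.954, -0.513]
  shift to [ 0.653 -0.204  0.087]: 4 x [0.83, 0.0, 0.0]
t 47.1 tcp [ 0.506  -0.3631  0.176 ] yaw 85.97 tilt [-0.001  0.001 -1.   ] F [ 1.4  0.8 -0. ] w 0.154 j6 -38
  shift to [ 0.506 -0.363  0.17 ]: 1 x [0.239, -0.009, -0.012]
  turn -80.5: 10 x rot [0.936,0,0]
  shift to [ 0.649 -0.121  0.17 ]: 10 x [-0.0, 0.912, 0.661]
```

View pics/s13.png

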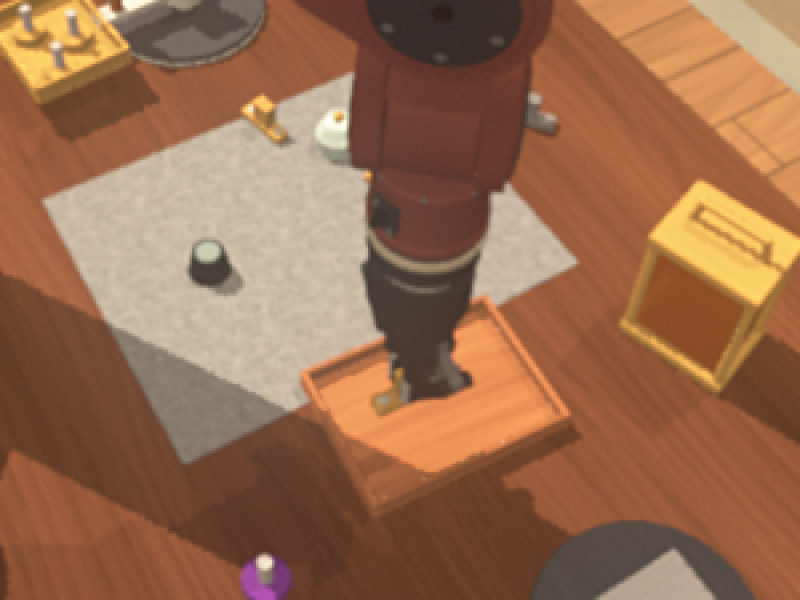

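The bridge is held over the tray and three barrels are standing in the basket. Place it. I'll grip the next ones along the bar so I barely need to turn.

Emit:
play_rows(
  offset=[
    [0.9,0,0],
    [0.9,0,0],
    [0.9,0,0],
    [0.5,0,0],
    [0,0,0],
    [0,0,0],
    [0,0,0],
    [-0.9,0,0],
    [-0.9,0,0],
    [-0.9,0,0],
  ],
  delta_rot=[
    [0,0,0],
    [0,0,0],
    [0,0,0],
    [0,0,0],
    [0,0,0],
    [0,0,0],
    [0,0,0],
    [0,0,0],
    [0,0,0],
    [0,0,0],
  ],
  gripper=[0,0,0,0,0,0.25,0.25,0.25,0.25,0.25],
)

```text
clock: 48.15
position: [0.5068, -0.3634, 0.1666]
eef_rot: [-129.2, 89.9, -43.2]
force: [0.4, 0.0, 0.1]
width: 0.249
```

Emit:
play_rows(
  offset=[
    [0,0,0],
    [0,0,0],
    [0,0,0],
  ],
  delta_rot=[
    [0.611,0,0],
    [0.611,0,0],
    [0,0,0],
  ],
  gripper=[0.25,0.5,0.5],
)

```text
clock: 48.45
position: [0.5069, -0.3636, 0.166]
eef_rot: [-117.7, 89.9, -42.3]
force: [-0.1, 0.9, 0.8]
width: 0.496
```

```bash
python3 - <<'E'
from plan import *
plan([(.6533,-.2044,.18,75.5,1),(.6533,-.2044,.090,75.5,1),(.6533,-.2044,.18,75.5,1)])
E
```

```text
t 48.5 tcp [ 0.5069 -0.3636  0.166 ] yaw 75.44 tilt [ 0.001 -0.001 -1.   ] F [-0.1  0.9  0.8] w 0.496 j6 -28
  shift to [ 0.653 -0.204  0.18 ]: 8 x [-0.07, -0.509, 0.954]
  shift to [ 0.653 -0.204  0.09 ]: 4 x [0.9, 0.0, 0.0]
  shift to [ 0.653 -0.204  0.18 ]: 4 x [-0.9, 0.0, 0.0]
```

Emit:
play_rows(
  offset=[
    [-0.07,-0.509,0.954],
    [-0.07,-0.509,0.954],
    [-0.07,-0.509,0.954],
    [-0.07,-0.509,0.954],
    [-0.07,-0.509,0.954],
    [-0.07,-0.509,0.954],
    [-0.07,-0.509,0.954],
    [-0.07,-0.509,0.954],
    [0,0,0],
    [0,0,0],
  ],
  delta_rot=[
    [0,0,0],
    [0,0,0],
    [0,0,0],
    [0,0,0],
    [0,0,0],
    [0,0,0],
    [0,0,0],
    [0,0,0],
    [0,0,0],
    [0,0,0],
  ],
  gripper=[0.5,0.5,0.5,0.5,0.5,0.5,0.5,0.5,0.5,0.5],
)

```text
clock: 49.45
position: [0.653, -0.2036, 0.1789]
eef_rot: [-152.8, 90.0, -77.1]
force: [-0.1, -1.0, -0.6]
width: 0.503
```

Emit:
play_rows(
  offset=[
    [0.9,0,0],
    [0.9,0,0],
    [0.9,0,0],
    [0.85,0,0],
    [0,0,0],
    [0,0,0],
    [0,0,0],
    [0,0,0],
    [0,0,0],
    [0,0,0],
  ],
  delta_rot=[
    [0,0,0],
    [0,0,0],
    [0,0,0],
    [0,0,0],
    [0,0,0],
    [0,0,0],
    [0,0,0],
    [0,0,0],
    [0,0,0],
    [0,0,0],
  ],
  gripper=[0.5,0.5,0.5,0.5,0.5,0.3,0,0,0,0],
)

```text
clock: 50.45
position: [0.6534, -0.2044, 0.0913]
eef_rot: [-109.8, 89.9, -34.3]
force: [-1.2, -1.1, 6.6]
width: 0.248
```

Emit:
play_rows(
  offset=[
    [0,0,0],
    [-0.9,0,0],
    [-0.9,0,0],
    [-0.9,0,0],
    [-0.9,0,0],
    [0,0,0],
    [0,0,0],
  ],
  delta_rot=[
    [0,0,0],
    [0,0,0],
    [0,0,0],
    [0,0,0],
    [0,0,0],
    [-0.611,0,0],
    [-0.611,0,0],
  ],
  gripper=[0,0,0,0,0,0,0],
)

```text
clock: 51.15
position: [0.6533, -0.2041, 0.1813]
eef_rot: [-108.3, 89.9, -22.0]
force: [-0.3, 0.6, -1.5]
width: 0.242
```

```bash
python3 - <<'E'
from plan import *
c=np.array([.553,-.3385]); tx=np.array([.998,-.068])
print([(c+tx*k).round(4).tolist() for k in(.068,.040,.010)])
q=c+tx*.068; plan([(q[0],q[1],.18,86,1),(q[0],q[1],.099,86,1)])
cv2.imwrite("pics/s14.png",viewer.read_camera("side"))
E
```

```text
[[0.6209, -0.3431], [0.5929, -0.3412], [0.563, -0.3392]]
t 51.1 tcp [ 0.6533 -0.2041  0.1813] yaw 86.24 tilt [ 0.002 -0.001 -1.   ] F [-0.3  0.6 -1.5] w 0.242 j6 -20
  turn -0.2: 1 x rot [0.028,0,0]
  shift to [ 0.621 -0.343  0.18 ]: 6 x [0.009, 0.151, -0.94]
  shift to [ 0.621 -0.343  0.099]: 4 x [0.81, 0.0, 0.0]
```

Emit:
play_rows(
  offset=[
    [0,0.151,-0.94],
    [0,0.151,-0.94],
    [0,0.151,-0.94],
    [0,0.151,-0.94],
    [0,0.151,-0.94],
    [0,0.151,-0.94],
    [0,0,0],
    [0,0,0],
  ],
  delta_rot=[
    [0,0,0],
    [0,0,0],
    [0,0,0],
    [0,0,0],
    [0,0,0],
    [0,0,0],
    [0,0,0],
    [0,0,0],
  ],
  gripper=[0,0,0,0,0,0,0,0],
)

```text
clock: 52.0
position: [0.6202, -0.3432, 0.1798]
eef_rot: [21.8, 90.0, 107.7]
force: [-0.0, 0.8, -0.2]
width: 0.242
```

Emit:
play_rows(
  offset=[
    [0.9,0,0],
    [0.9,0,0],
    [0.9,0,0],
    [0.55,0,0],
    [0,0,0],
    [0,0,0],
    [0,0,0],
    [-0.9,0,0],
    [-0.9,0,0],
    [-0.9,0,0],
  ],
  delta_rot=[
    [0,0,0],
    [0,0,0],
    [0,0,0],
    [0,0,0],
    [0,0,0],
    [0,0,0],
    [0,0,0],
    [0,0,0],
    [0,0,0],
    [0,0,0],
  ],
  gripper=[0,0,0,0,0,0.35,0.35,0.35,0.35,0.35],
)

```text
clock: 53.0
position: [0.6206, -0.343, 0.1677]
eef_rot: [-117.9, 90.0, -31.9]
force: [0.6, -0.3, -0.4]
width: 0.348
```

Emit:
play_rows(
  offset=[
    [0,0,0],
    [0,0,0],
    [0,0,0],
  ],
  delta_rot=[
    [-0.553,0,0],
    [-0.553,0,0],
    [0,0,0],
  ],
  gripper=[0.35,0.5,0.5],
)

```text
clock: 53.3
position: [0.6207, -0.3431, 0.1671]
eef_rot: [-128.3, 89.9, -32.8]
force: [0.1, -1.1, 0.6]
width: 0.503
```

```bash
python3 - <<'E'
from plan import *
plan([(.6489,-.1207,.18,95.5,1)])
im=viewer.read_camera("side"); cv2.imwrite("pics/s15.png",cv2.resize(im[195:420,170:470],(800,600),interpolation=3))
E
```

```text
t 53.3 tcp [ 0.6207 -0.3431  0.1671] yaw 95.59 tilt [ 0.001 -0.001 -1.   ] F [ 0.1 -1.1  0.6] w 0.503 j6 -40
  shift to [ 0.649 -0.121  0.18 ]: 9 x [-0.057, -0.219, 0.972]
```

View pics/s15.png

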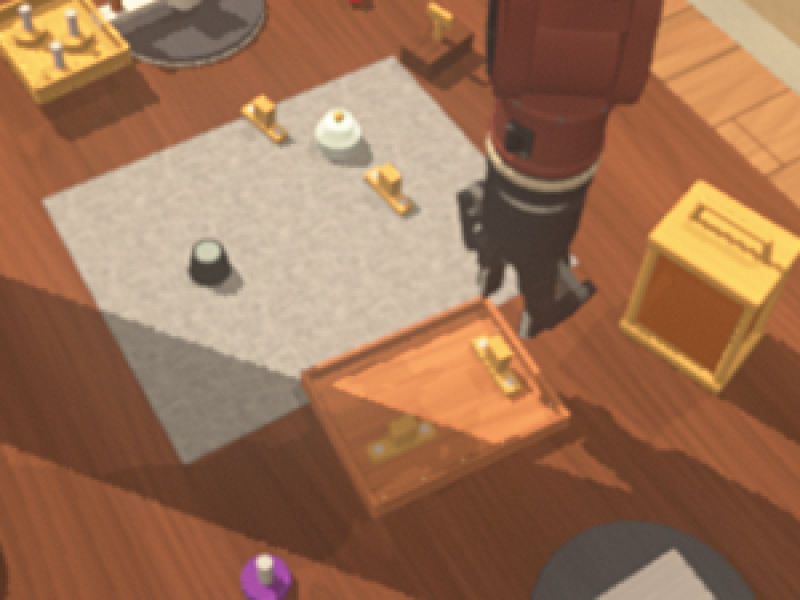

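Two bridges are in the tray. On to the third.

Emit:
play_rows(
  offset=[
    [-0.057,-0.219,0.972],
    [-0.057,-0.219,0.972],
    [-0.057,-0.219,0.972],
    [-0.057,-0.219,0.972],
    [-0.057,-0.219,0.972],
    [-0.057,-0.219,0.972],
    [-0.057,-0.219,0.972],
    [-0.057,-0.219,0.972],
    [-0.057,-0.219,0.972],
    [0,0,0],
  ],
  delta_rot=[
    [0,0,0],
    [0,0,0],
    [0,0,0],
    [0,0,0],
    [0,0,0],
    [0,0,0],
    [0,0,0],
    [0,0,0],
    [0,0,0],
    [0,0,0],
  ],
  gripper=[0.5,0.5,0.5,0.5,0.5,0.5,0.5,0.5,0.5,0.5],
)

```text
clock: 54.35
position: [0.6488, -0.1177, 0.1794]
eef_rot: [-23.3, 90.0, 72.3]
force: [-0.6, 0.1, -0.9]
width: 0.496
```

Emit:
play_rows(
  offset=[
    [0,0,0],
    [0.9,0,0],
    [0.9,0,0],
    [0.9,0,0],
    [0.85,0,0],
    [0,0,0],
    [0,0,0],
    [0,0,0],
    [0,0,0],
    [0,0,0],
  ],
  delta_rot=[
    [0,0,0],
    [0,0,0],
    [0,0,0],
    [0,0,0],
    [0,0,0],
    [0,0,0],
    [0,0,0],
    [0,0,0],
    [0,0,0],
    [0,0,0],
  ],
  gripper=[0.5,0.5,0.5,0.5,0.5,0.5,0.3,0,0,0],
)

```text
clock: 55.35
position: [0.6491, -0.1209, 0.0915]
eef_rot: [-117.8, 89.9, -22.3]
force: [-0.1, -0.1, 3.6]
width: 0.242
```

Emit:
play_rows(
  offset=[
    [0,0,0],
    [0,0,0],
    [-0.9,0,0],
    [-0.9,0,0],
    [-0.9,0,0],
    [-0.9,0,0],
    [0,0,0],
    [0,0,0],
  ],
  delta_rot=[
    [0,0,0],
    [0,0,0],
    [0,0,0],
    [0,0,0],
    [0,0,0],
    [0,0,0],
    [0.553,0,0],
    [0.553,0,0],
  ],
  gripper=[0,0,0,0,0,0,0,0],
)

```text
clock: 56.15
position: [0.6489, -0.1206, 0.1815]
eef_rot: [-102.1, 89.9, -16.2]
force: [0.1, 0.1, -0.7]
width: 0.243
```

```bash
python3 - <<'E'
from plan import *
plan([(.5915,-.3412,.18,86,1)])
E
```

```text
t 56.1 tcp [ 0.6489 -0.1206  0.1815] yaw 85.84 tilt [ 0.002 -0.    -1.   ] F [ 0.1  0.1 -0.7] w 0.243 j6 -13
  shift to [ 0.592 -0.341  0.18 ]: 9 x [0.006, 0.186, -0.996]
```

Emit:
play_rows(
  offset=[
    [0,0.186,-0.996],
    [0,0.186,-0.996],
    [0,0.186,-0.996],
    [0,0.186,-0.996],
    [0,0.186,-0.996],
    [0,0.186,-0.996],
    [0,0.186,-0.996],
    [0,0.186,-0.996],
    [0,0.186,-0.996],
    [0,0,0],
  ],
  delta_rot=[
    [0,0,0],
    [0,0,0],
    [0,0,0],
    [0,0,0],
    [0,0,0],
    [0,0,0],
    [0,0,0],
    [0,0,0],
    [0,0,0],
    [0,0,0],
  ],
  gripper=[0,0,0,0,0,0,0,0,0,0],
)

```text
clock: 57.15
position: [0.5902, -0.3442, 0.1803]
eef_rot: [-173.2, 89.9, -87.3]
force: [-0.7, -0.1, 0.4]
width: 0.25
```

Emit:
play_rows(
  offset=[
    [0,0,0],
    [0.9,0,0],
    [0.9,0,0],
    [0.9,0,0],
    [0.53,0,0],
    [0,0,0],
    [0,0,0],
    [0,0,0],
    [-0.9,0,0],
    [-0.9,0,0],
  ],
  delta_rot=[
    [0,0,0],
    [0,0,0],
    [0,0,0],
    [0,0,0],
    [0,0,0],
    [0,0,0],
    [0,0,0],
    [0,0,0],
    [0,0,0],
    [0,0,0],
  ],
  gripper=[0,0,0,0,0,0,0.35,0.35,0.35,0.35],
)

```text
clock: 58.15
position: [0.591, -0.3411, 0.1453]
eef_rot: [58.6, 90.0, 144.7]
force: [0.1, -0.9, 0.6]
width: 0.351
```

Emit:
play_rows(
  offset=[
    [-0.9,0,0],
    [0,0,0],
  ],
  delta_rot=[
    [0,0,0],
    [0,0,0],
  ],
  gripper=[0.5,0.5],
)

```text
clock: 58.35
position: [0.5929, -0.3424, 0.1715]
eef_rot: [-121.9, 89.6, -35.9]
force: [0.6, -1.0, -0.8]
width: 0.496
```

```bash
cat > z.py <<'E'
from br import *
from plan import plan
im={n:viewer.read_camera(n) for n in("top","side")}
for n in im: cv2.imwrite(f"pics/{n}16.png",im[n])
mk={}
for n in im:
    uv=proj(n,[.583,.022,.015])[0]; f=im[n].astype(int)
    m=((f[...,1]-f[...,0]>44)&(f[...,1]*1.0>.55*f[...,2])).astype(np.uint8); yy,xx=np.mgrid[:420,:560]; m[np.hypot(xx-uv[0],yy-uv[1])>16]=0
    k,L,s,_=cv2.connectedComponentsWithStats(m); mk[n]=L==(1+s[1:,4].argmax()); print(n,mk[n].sum())
    r=viewer.masks_of("bridge1",n); print([(round(q["conf"],2),np.round(q["uv"]),int(q["region"].sum())) for q in r if np.hypot(*(np.array(q["uv"])-uv))<15])
    r=[q for q in r if np.hypot(*(np.array(q["uv"])-uv))<15]
    if r: print(n,"net",fit(BR,(.583,.022),{n:r[0]["region"]}))
print(fit(BR,(.583,.022),mk))
for n in mk: print(n,fit(BR,(.583,.022),{n:mk[n]}))
plan([])
A=[cv2.resize(im[n][int(c[1])-20:int(c[1])+20,int(c[0])-20:int(c[0])+20],(400,400),interpolation=3) for n in im for c in [proj(n,[.583,.022,.015])[0]]]
cv2.imwrite("pics/b16.png",np.hstack(A))
E
python3 z.py
```

```text
top 134
[(0.72, array([265., 212.]), 149)]
top net (array([0.58515113, 0.02143269, 1.78972189]), np.float64(0.011701124720275402))
side 132
[(0.67, array([268., 241.]), 133)]
side net (array([0.58611537, 0.02535502, 1.67998292]), np.float64(0.08965746313333511))
(array([0.58445531, 0.02745122, 1.73972681]), np.float64(0.23994211852550507))
top (array([0.58396892, 0.0233307 , 1.76277327]), np.float64(0.029726795852184296))
side (array([0.5860531 , 0.03078427, 1.67843169]), np.float64(0.11489980667829514))
t 58.5 tcp [ 0.5908 -0.341   0.1664] yaw 86.02 tilt [-0.001  0.001 -1.   ] F [ 0.8  0.3 -0.8] w 0.5 j6 -32
```

View pics/b16.png

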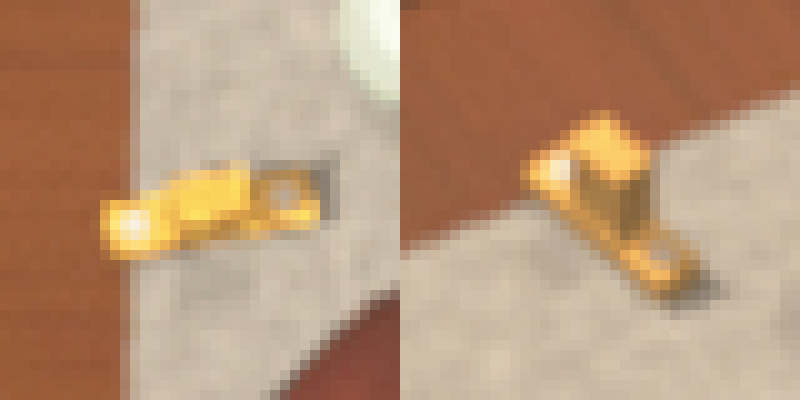

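The last bridge straddles the mat edge at (0.585, 0.0235), yaw about 100°.

Emit:
play_rows(
  offset=[
    [0,0,0],
    [0,0,0],
    [0,0,0],
  ],
  delta_rot=[
    [-0.815,0,0],
    [-0.815,0,0],
    [0,0,0],
  ],
  gripper=[0.5,0.5,0.5],
)

```text
clock: 58.85
position: [0.5907, -0.341, 0.166]
eef_rot: [43.4, 89.9, 143.5]
force: [0.8, -0.3, -0.2]
width: 0.5
```

```bash
python3 - <<'E'
from plan import *
plan([(.585,.0235,.18,100,1)])
E
```

```text
t 58.9 tcp [ 0.5907 -0.341   0.166 ] yaw 100.13 tilt [-0.001  0.001 -1.   ] F [ 0.8 -0.3 -0.2] w 0.5 j6 -46
  shift to [0.585 0.024 0.18 ]: 15 x [-0.037, -0.154, 0.96]
```

Emit:
play_rows(
  offset=[
    [-0.037,-0.154,0.96],
    [-0.037,-0.154,0.96],
    [-0.037,-0.154,0.96],
    [-0.037,-0.154,0.96],
    [-0.037,-0.154,0.96],
    [-0.037,-0.154,0.96],
    [-0.037,-0.154,0.96],
    [-0.037,-0.154,0.96],
    [-0.037,-0.154,0.96],
    [-0.037,-0.154,0.96],
  ],
  delta_rot=[
    [0,0,0],
    [0,0,0],
    [0,0,0],
    [0,0,0],
    [0,0,0],
    [0,0,0],
    [0,0,0],
    [0,0,0],
    [0,0,0],
    [0,0,0],
  ],
  gripper=[0.5,0.5,0.5,0.5,0.5,0.5,0.5,0.5,0.5,0.5],
)

```text
clock: 59.85
position: [0.5869, -0.0972, 0.1758]
eef_rot: [63.2, 89.9, 163.0]
force: [0.2, -0.1, -0.1]
width: 0.502
```

Emit:
play_rows(
  offset=[
    [-0.037,-0.154,0.96],
    [-0.037,-0.154,0.96],
    [-0.037,-0.154,0.96],
    [-0.037,-0.154,0.96],
    [-0.037,-0.154,0.96],
    [0,0,0],
    [0,0,0],
  ],
  delta_rot=[
    [0,0,0],
    [0,0,0],
    [0,0,0],
    [0,0,0],
    [0,0,0],
    [0,0,0],
    [0,0,0],
  ],
  gripper=[0.5,0.5,0.5,0.5,0.5,0.5,0.5],
)

```text
clock: 60.55
position: [0.5851, 0.0235, 0.1805]
eef_rot: [100.9, 90.0, -159.1]
force: [0.0, -0.5, 0.1]
width: 0.501
```

Emit:
play_rows(
  offset=[
    [0.9,0,0],
    [0.9,0,0],
    [0.9,0,0],
    [0.88,0,0],
    [0,0,0],
    [0,0,0],
    [0,0,0],
    [0,0,0],
    [0,0,0],
    [0,0,0],
  ],
  delta_rot=[
    [0,0,0],
    [0,0,0],
    [0,0,0],
    [0,0,0],
    [0,0,0],
    [0,0,0],
    [0,0,0],
    [0,0,0],
    [0,0,0],
    [0,0,0],
  ],
  gripper=[0.5,0.5,0.5,0.5,0.5,0.3,0,0,0,0],
)

```text
clock: 61.55
position: [0.5859, 0.0231, 0.0923]
eef_rot: [-111.8, 89.9, -11.7]
force: [0.1, -1.4, 4.8]
width: 0.244
```

Emit:
play_rows(
  offset=[
    [0,0,0],
    [-0.9,0,0],
    [-0.9,0,0],
    [-0.9,0,0],
    [-0.9,0,0],
    [0,0,0],
    [0,0,0],
    [0,0,0],
  ],
  delta_rot=[
    [0,0,0],
    [0,0,0],
    [0,0,0],
    [0,0,0],
    [0,0,0],
    [0.815,0,0],
    [0.815,0,0],
    [0,0,0],
  ],
  gripper=[0,0,0,0,0,0,0,0],
)

```text
clock: 62.35
position: [0.5852, 0.0233, 0.1816]
eef_rot: [-71.9, 90.0, 14.0]
force: [-0.3, 0.0, -1.0]
width: 0.244
```

```bash
python3 - <<'E'
from plan import *
plan([(.561,-.339,.18,86,1)])
E
```

```text
t 62.4 tcp [0.5852 0.0233 0.1816] yaw 85.92 tilt [ 0.  0. -1.] F [-0.3  0.  -1. ] w 0.244 j6 -1
  shift to [ 0.561 -0.339  0.18 ]: 15 x [0.004, -0.003, -0.968]
```

Emit:
play_rows(
  offset=[
    [0,-0.003,-0.968],
    [0,-0.003,-0.968],
    [0,-0.003,-0.968],
    [0,-0.003,-0.968],
    [0,-0.003,-0.968],
    [0,-0.003,-0.968],
    [0,-0.003,-0.968],
    [0,-0.003,-0.968],
    [0,-0.003,-0.968],
    [0,-0.003,-0.968],
  ],
  delta_rot=[
    [0,0,0],
    [0,0,0],
    [0,0,0],
    [0,0,0],
    [0,0,0],
    [0,0,0],
    [0,0,0],
    [0,0,0],
    [0,0,0],
    [0,0,0],
  ],
  gripper=[0,0,0,0,0,0,0,0,0,0],
)

```text
clock: 63.35
position: [0.569, -0.2191, 0.1812]
eef_rot: [58.0, 90.0, 144.2]
force: [0.2, 0.1, -1.0]
width: 0.246
```

Emit:
play_rows(
  offset=[
    [0,-0.003,-0.968],
    [0,-0.003,-0.968],
    [0,-0.003,-0.968],
    [0,-0.003,-0.968],
    [0,-0.003,-0.968],
    [0,0,0],
    [0,0,0],
  ],
  delta_rot=[
    [0,0,0],
    [0,0,0],
    [0,0,0],
    [0,0,0],
    [0,0,0],
    [0,0,0],
    [0,0,0],
  ],
  gripper=[0,0,0,0,0,0,0],
)

```text
clock: 64.05
position: [0.5609, -0.339, 0.181]
eef_rot: [41.8, 89.9, 128.0]
force: [-0.7, 1.2, -0.4]
width: 0.247
```

```bash
python3 - <<'E'
from plan import *
plan([(.561,-.339,.0993,86,1)])
E
```

```text
t 64.0 tcp [ 0.5609 -0.339   0.181 ] yaw 86.12 tilt [-0.001  0.001 -1.   ] F [-0.7  1.2 -0.4] w 0.247 j6 -34
  shift to [ 0.561 -0.339  0.099]: 4 x [0.817, -0.001, -0.0]
```

Emit:
play_rows(
  offset=[
    [0.9,0,0],
    [0.9,0,0],
    [0.9,0,0],
    [0.54,0,0],
    [0,0,0],
    [0,0,0],
    [0,0,0],
    [-0.9,0,0],
    [-0.9,0,0],
    [-0.9,0,0],
  ],
  delta_rot=[
    [0,0,0],
    [0,0,0],
    [0,0,0],
    [0,0,0],
    [0,0,0],
    [0,0,0],
    [0,0,0],
    [0,0,0],
    [0,0,0],
    [0,0,0],
  ],
  gripper=[0,0,0,0,0,0.35,0.35,0.35,0.35,0.35],
)

```text
clock: 65.05
position: [0.5614, -0.3389, 0.1694]
eef_rot: [-123.7, 90.0, -37.7]
force: [0.0, 0.8, 0.4]
width: 0.35
```

Emit:
play_rows(
  offset=[
    [-0.9,0,0],
    [-0.9,0,0],
    [-0.9,0,0],
    [0,0,0.9],
    [0,0,0.9],
    [0,0,0.9],
    [0,0,0.9],
    [0,0,0.9],
    [0,0,0.9],
    [0,0,0],
  ],
  delta_rot=[
    [0,0,0],
    [0,0,0],
    [0,0,0],
    [0,0,0],
    [0,0,0],
    [0,0,0],
    [0,0,0],
    [0,0,0],
    [0,0,0],
    [0,0,0],
  ],
  gripper=[0.5,0.5,0.5,0.5,0.5,0.5,0.5,0.5,0.5,0.5],
)

```text
clock: 66.05
position: [0.5708, -0.2018, 0.2363]
eef_rot: [-51.7, 90.0, 34.5]
force: [0.1, -0.6, 0.1]
width: 0.499
```

```bash
python3 - <<'E'
from bl import *
im={n:viewer.read_camera(n) for n in("top","side")}
for n in im:
    cv2.imwrite(f"pics/{n}20.png",im[n]); print(n,"needle",angfit(n,im[n],"needle",.08))
    r=viewer.masks_of("clamp",n)
    if r: print("wing deg",r[0]["conf"],np.degrees(fit(WING,P,{n:r[0]["region"]},fixxy=True)[0]))
a=cv2.resize(im["side"][150:400,130:400],(500,463),interpolation=3); u=proj("top",[.65,.235,.036])[0].astype(int)
b=cv2.resize(im["top"][u[1]-18:u[1]+40,u[0]-20:u[0]+20],(300,435),interpolation=3); b=np.vstack([b,np.zeros((28,300,3),np.uint8)])
cv2.imwrite("pics/f.png",np.hstack([a,b]))
E
```

```text
top needle (array([ 0.0811, -0.0012,  0.004 ]), np.float64(0.018))
wing deg 0.57 [2.21573522]
side needle (array([ 0.1778, -0.0006,  0.0025]), np.float64(0.027))
wing deg 0.6 [192.92563258]
```

View pics/f.png

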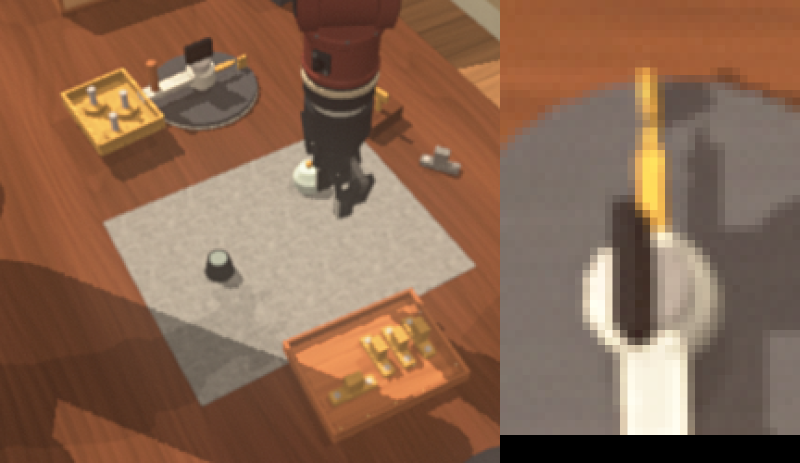

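```bash
python3 -c "
from h import *
order.job_done(); st()"
```

```text
the job is handed in; nothing more can be done
the job is handed in; nothing more can be done
```

The whole job was done in the order you asked and handed in at about 66 s. No verdict came back.

- **Clamp and arm:** I turned the knob about 73° to loosen it, then pinched the post and swung the arm round by about 1.66 rad to the blade. I turned the knob back until it met its firm stop, where the torque rose to about 1 N m, then eased off about 1° before letting go.
- **Parts:** After that, all three barrels went in the basket and all four bridges in the tray. One bridge had been knocked aside during the run, so I measured it again before picking it up.
- **Last pictures:** Three barrels stand in the basket, four bridges lie in the tray, and the gripper touches nothing. I didn't touch the oiler stand, loupe, key block or look-alikes.

**Where checks disagreed:**
- **Needle and blade:** The top camera puts the needle about 0.015 rad short of the blade. The side camera puts it about 0.03 rad past. I take it as in line to within about 0.02–0.03 rad.
- **Needle after clamping:** The needle fit later read up to 0.012 rad higher than just after the swing. The robot did not push the arm after clamping, and I put this down to changed shadow and the knob partly covering the needle.
- **Knob angle:** The wing angle read 2° from one camera and 13° from the other, so I rely on the stop torque as proof that it is tight.

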